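# Copy a stop angle with a bevel gauge

## Robot

A 6-joint arm with a two-finger parallel gripper is mounted at the origin on the work surface. World frame = base frame: x ahead of the robot, y to its left, z up, the work surface at z = 0. Lengths are in m, angles in rad, forces in N, time in s.
With the tool pointing down it reaches from about 0.35 to 0.85 m from the base axis. Payload 8.1 kg.
Tool frame: the origin (TCP) lies at the very end of the fingers, on their centre line; the grasp point (between the pads) lies 19 mm behind it; x points along the fingers, z is the direction in which the jaws open and shut, and the axes are right-handed (so a half turn about x gives the same grasp; the last joint's range is limited). The gripper opens to 93 mm and grips with 3 to 60 N. Pads are 15 mm wide; open, the fingers measure 128 mm over their backs; the gripper's body (75 mm by 188 mm) begins 65 mm behind the grasp point.
Start: joints at [1.127, 0.13, 1.488, -0, 1.523, -0.085], TCP at [0.211, 0.562, 0.219] pointing down, gripper open.
Joint ranges: [-2.96, 2.96], [-0.89, 2.26], [0.02, 2.5], [-1.34, 4.48], [0, 2.73], [-2.66, 2.66]. Speed limits (rad/s): [2.39, 2.39, 2.79, 3.14, 3.14, 3.14].

## Interface

Orientations are given as a rotation vector (axis times angle).
In Python, from plant import sense, capture, hand_in gives the robot as it stands.
- The arm moves only by the tool apply_moves, never from a script. Its argument "plan" is a list of rows, each an object with "dp": the shift along the tool's x, y, z normalised to -1 to 1, where 1 is 120 mm, a list of three; "rotation": the turn, a rotation vector about the tool's x, y, z normalised to -1 to 1, where 1 is pi/2 rad, a list of three. In form: [{"dp": [tx, ty, tz], "rotation": [ax, ay, az]}, ...]. A call has 1 to 20 rows; each row is the pose to reach, as a shift and turn from the pose commanded when the call began, along the tool's axes at that moment; what a row does not reach only later rows make up. A row lasts 1/10 s, in which the tool goes at most 50 mm and 8.59 degrees, less where a joint would pass 70% of its speed; a pose out of reach is approached as far as the arm can. A call with a number of a shift or a turn outside -1 to 1 is refused whole. A call with a gripper value outside its range is refused whole. "jaw" is the opening, from -1 (shut) to 1 (fully open), set as the call begins (left out, the last holds). The fingers move at their own pace and stop on an object; "force" is the grip in N (left out, the last holds). Time passes only in rows, so rows that repeat a pose let the fingers close. It gives the time, the measured TCP pose, the force and the opening at its end, in the units of the state.
- sense(): the state, without advancing time (a new reading comes with each control period).
- capture(name): name is "scene" or "top" or "wrist"; returns a dict with "image" (480x640x3 uint8, red, green, blue), "depth" (480x640 float32, m along the optical axis (not along the pixel's ray), 0 where there is no reading), "fovy" (degrees; the focal length in pixels is half the picture's height over the tangent of half this angle, whatever the lens; pixels are square), "cx", "cy" (the principal point, pixels), "cam_to_world" (4x4, takes a point from camera to world coordinates); the wrist camera has in their place "T_tool_cam" (4x4, takes a point from camera to tool coordinates, whose origin is the TCP and whose axes are the tool frame's). Camera axes: x right, y down, z forward; pixel columns grow to the right and rows downward; lengths in m; the calibration is good to about 2 mm. A picture is of the moment at which its call begins: read the wrist's pose just before it.
- hand_in(): hands the job in, once; it reports no verdict.
The state is a dict: "clock": time; "joints": joint angles; "qd": joint speeds; "tau": joint torques, N m; "tool_pos": TCP position; "ee_rot": TCP orientation; "wrist_force": force on the tool from outside, world axes, zero at the start; "ft_torque": the same for the moment, N m; "grip_width": finger opening in m.
Only numpy, scipy, OpenCV 4.12 (cv2) and the standard library are available. Lean on these libraries where they do the work, as an engineer would, in place of code of your own. Each camera call takes 0.05 s, during which the arm holds its last target.

## Task

Of the two stop stations on the bench, the one with the black star knob on its hinge has its swing arm already set: copy that angle to the other station's arm with the bevel gauge. Lay the open bevel with its stock flat against the straight edge of the sample station and slide it along until the sample arm has turned the blade flush against itself, press the lock cap fully down there, then carry the locked bevel to the other station and, stock against its edge, push its arm round with the blade until blade and arm lie flush. Push gently, do not shift the sample arm, do not touch the arm being set with the gripper, leave the other things alone, and leave the bevel lying there.

Things in the scene. Friction and masses are not known exactly. Their poses are not given: they have to be found in the camera images.
- bevel: Loose bevel gauge, 0.4 kg; this is its stock, a dark steel bar: x -13 to +13, y -75 to +75, z 0 to 18 mm. Origin on the underside below the middle of the grip fin. The stock's +x side goes against a station's edge. A slotted ear 12 mm wide reaches from it to the blade's vertical pivot at x +36, y +60. Starts on the table right of the stations.
- fin_mid (a point): Middle of the bevel's grip fin, an upright dark plate on the stock: 12 mm thick along the bevel's x, 50 mm long along its y, from z 18 to 54 mm. This point is at z 36 mm. Grip it across its thickness, fingertips above the stations' 16 mm rails. Frame parallel to bevel.
- bevel_blade: Bevel's blade: steel strip 16 mm wide, own x -8 to +8, z 6 to 12 mm, from 15 mm behind the pivot to 95 mm out along its own -y; its own -x edge touches the arms. Origin on the pivot axis at the stock's underside. Blade angle = its yaw minus the stock's: 0 is parallel to the stock, it grows as it opens; 0.96 to 1.1 at start. Stiff hinge: drag 0.12 N m.
- bevel_lock (a joint): Travel of the lock cap, m: 0 = up, unlocked (start), 0.008 = fully down, locked. Moves straight down, stays where it is left, takes about 4 N to move and ends on a hard stop. Even locked, the blade is held by no more than the 0.12 N m of its stiff hinge (about 1.3 N at its tip), so nothing may knock it.
- lock_top (a point): Centre of the top of the lock cap, a black round cap of 18 mm diameter over the blade pivot; 38 mm above the stock's underside when up, 30 mm when down. The ear below it stands on the table.
- sample_base: Sample station, fixed: 3 mm plate y -100 to 0 for x 0 to 40 and y -100 to +50 for x 40 to 115; rail x 0 to 24, y -100 to -14, up to z 16 mm. Straight edge: the face x = 0, y -100 to 0, on the robot's side. Origin on its line, level with the hinge (x 14, y 0). The bevel lies before the edge, axes parallel, stock's +x side on it, and slides from +y to -y; flush its origin is at x -13, y -44 to -41.
- sample_arm: Sample arm, grey bar from the hinge along its own -y, 75 mm long, own x -10 to +10, z 4 to 13 mm; its own +x face meets the blade. Origin on the hinge axis at table height; round boss of 10 mm radius, black star knob of 11 mm radius up to z 20 mm. Arm angle = its yaw minus the station's, 1.25 to 1.6 rad (1.57 = square to the edge). Clamped: slips above about 25 N at the tip.
- sample_tip (a point): Point at the free end of the sample arm, 75 mm from its hinge axis on its centre line, 10 mm above the table.
- stop_base: Station whose arm is to be set: same shape, origin and axes as the sample station, and parallel to it. Which of the two stands left or right varies; they are about 0.31 to 0.34 m apart. Keep the push of the bevel on either station well under 20 N (about 7 N is plenty to bring it flush).
- stop_arm: Arm to be set: same shape, origin and axes as the sample arm, but a bare pin in place of the knob (boss up to z 13 mm). Starts swung wide at 1.8 to 1.95 rad; the blade pushes it back. Light hinge, drag 0.015 N m (0.2 N at its tip); stays where it is left.
- driver: Screwdriver lying near the robot, 160 mm long. Leave alone.
- vial_jar: Clear jar with white cap, 44 mm wide, 55 mm high. Leave alone.
- collar: Aluminium collar, 38 mm wide, 14 mm high. Leave alone.
- part_tray: White tray 100 x 140 x 22 mm with small white fittings. Leave alone.
- gauge_block: Plain steel block 30 x 60 x 20 mm. Leave alone.
There are look-alikes about, which are no part of the job. There is more than one size of the bevel; the job needs the larger.

How it is judged:
On the way, in this order (a step that is already met when the one before it is completed fails the run):
1. bevel, unlocked, flush in the sample station: stock along its edge, blade touching along the sample arm (angle between the y axis of bevel and the y axis of sample_base, either way round below 0.035 rad and angle between the y axis of bevel_blade and the y axis of sample_arm, either way round below 0.035 rad and x of bevel in the frame of sample_base between -0.0165 and -0.0105 m and y of bevel in the frame of sample_base between -0.05 and -0.034 m and height (world z) of bevel below 0.004 m and value of joint bevel_lock below 0.002 m and contact force between bevel_blade and sample_arm above 0.3 N), for 0.1 s.
2. lock cap pressed down while the bevel still lies flush there (angle between the y axis of bevel and the y axis of sample_base, either way round below 0.035 rad and angle between the y axis of bevel_blade and the y axis of sample_arm, either way round below 0.035 rad and x of bevel in the frame of sample_base between -0.0165 and -0.0105 m and y of bevel in the frame of sample_base between -0.05 and -0.034 m and height (world z) of bevel below 0.004 m and value of joint bevel_lock above 0.007 m), for 0.2 s.
3. locked bevel flush in the other station, its blade against the arm (angle between the y axis of bevel and the y axis of stop_base, either way round below 0.035 rad and angle between the y axis of bevel_blade and the y axis of stop_arm, either way round below 0.035 rad and x of bevel in the frame of stop_base between -0.0165 and -0.0105 m and y of bevel in the frame of stop_base between -0.05 and -0.034 m and height (world z) of bevel below 0.004 m and value of joint bevel_lock above 0.007 m and contact force between bevel_blade and stop_arm above 0.3 N), for 0.1 s.
At the end, for the whole second after the job is handed in: The set arm stands within 2 degrees (0.035 rad) of the sample arm's angle; the locked bevel (cap at least 7 of 8 mm down) lies still on the table, stock within 2 degrees and 3 mm of the other station's edge, blade within 2 degrees of the arm (angle between the y axis of stop_arm and the y axis of sample_arm, either way round below 0.035 rad and angle between the y axis of bevel and the y axis of stop_base, either way round below 0.035 rad and angle between the y axis of bevel_blade and the y axis of stop_arm, either way round below 0.035 rad and x of bevel in the frame of stop_base between -0.0165 and -0.0105 m and y of bevel in the frame of stop_base between -0.05 and -0.034 m and height (world z) of bevel below 0.004 m and value of joint bevel_lock above 0.007 m and linear speed of bevel below 0.01 m/s); the robot touches nothing.
It fails at once if the bevel is pressed against a station with more than 20 N (contact force between bevel and sample_base above 20 N or contact force between bevel and stop_base above 20 N).
It fails at once if the sample arm is shifted more than 3 mm at its tip (distance of sample_tip from where it was at the start of the episode above 0.003 m).
It fails at once if the gripper touches the arm being set (contact force between the fingers and stop_arm above 0.5 N).
It fails at once if a bystander is disturbed (distance of any of driver, vial_jar, collar, part_tray, gauge_block from where it was at the start of the episode above 0.02 m).
It also fails if it takes over 72 s, if anything falls off the work surface, if the arm or the gripper's body presses on something with over 40 N, if the wrist force passes 120 N, or if a joint passes its speed limit or range.

## Working session

There is one attempt and no reset: what is moved stays moved. The work goes in short steps, Python scripts to look and compute and a tool call to move; the robot and the scene stay as the last step left them, time stands still between calls to the robot, and variables do not carry over. Pictures are saved under pics/ and viewed, and the job is handed in when it is done.

Besides the shell and the picture viewer there is one more tool, called after "Emit:" as name(argument=value, ...) on one line, values as JSON. apply_moves: Moves the arm, as the interface text tells. Its arguments: {"type":"object","properties":{"plan":{"type":"array"},"jaw":{"type":"number"},"force":{"type":"number"}},"required":["plan"]}

```bash
mkdir -p pics; ls
cat > h.py <<'E'
import numpy as np, cv2, pickle
from scipy.spatial.transform import Rotation as R
def K(c):
    f=240/np.tan(np.radians(c['fovy'])/2); return f,c['cx'],c['cy']
def tool(s):
    T=np.eye(4);T[:3,:3]=R.from_rotvec(s['ee_rot']).as_matrix();T[:3,3]=s['tool_pos'];return T
def cap(name,tag):
    from plant import sense,capture
    s=sense();c=capture(name)
    T=c['cam_to_world'] if name!='wrist' else tool(s)@c['T_tool_cam']
    c['T']=np.array(T);pickle.dump(c,open(f'pics/{tag}.pkl','wb'))
    cv2.imwrite(f'pics/{tag}.png',cv2.cvtColor(c['image'],cv2.COLOR_RGB2BGR));return c
def load(tag): return pickle.load(open(f'pics/{tag}.pkl','rb'))
def ray(c,uv,z):
    f,cx,cy=K(c);uv=np.atleast_2d(uv).astype(float)
    d=np.c_[(uv[:,0]-cx)/f,(uv[:,1]-cy)/f,np.ones(len(uv))]@c['T'][:3,:3].T
    o=c['T'][:3,3];return o+d*((z-o[2])/d[:,2])[:,None]
def proj(c,P):
    f,cx,cy=K(c);p=(np.atleast_2d(P)-c['T'][:3,3])@c['T'][:3,:3]
    return np.c_[f*p[:,0]/p[:,2]+cx,f*p[:,1]/p[:,2]+cy]
def cloud(c):
    f,cx,cy=K(c);v,u=np.mgrid[:480,:640];d=c['depth']
    return np.stack([(u-cx)/f*d,(v-cy)/f*d,d],-1)@c['T'][:3,:3].T+c['T'][:3,3]
E
python3 - <<'E'
from h import *
from plant import sense
print(sense())
for n in('scene','top','wrist'):
    c=cap(n,n+'0');print(n,c['fovy'],c['cx'],c['cy'],c['T'].round(3).tolist())
E
```

```text
pics
{'clock': 0.0, 'joints': array([ 1.12659623e+00,  1.31167764e-01,  1.48928461e+00, -1.49874973e-05,
        1.52298537e+00, -8.53855086e-02]), 'qd': array([ 0.00225565, -0.00072402,  0.0004168 , -0.00202263,  0.0006238 ,
        0.00047805]), 'tau': array([-7.06784067e-04, -5.59851944e+01, -4.91751087e+01,  7.62934657e-02,
        3.60447506e-02, -2.33657829e-04]), 'tool_pos': array([0.21042885, 0.56127998, 0.21758058]), 'ee_rot': array([-0.9419378 ,  1.359486  ,  0.94039984]), 'wrist_force': array([-0.03244165, -0.22397936, -0.52538724]), 'ft_torque': array([ 0.00166385, -0.05524109,  0.02090466]), 'grip_width': 0.09329808490382965}
scene 57.55188767773215 321.5855244774388 247.638186446054 [[-0.488, 0.527, -0.695, 1.201], [0.873, 0.298, -0.387, 0.32], [0.003, -0.796, -0.605, 0.656], [0.0, 0.0, 0.0, 1.0]]
top 57.28293799421583 318.2125042373912 244.31645035887607 [[0.044, -0.97, 0.24, 0.35], [-0.999, -0.042, 0.012, -0.05], [-0.002, -0.24, -0.971, 0.855], [0.0, 0.0, 0.0, 1.0]]
wrist 69.99572141792189 321.40687332912154 242.83690514096287 [[0.352, 0.901, 0.254, 0.138], [0.936, -0.338, -0.098, 0.588], [-0.002, 0.272, -0.962, 0.383], [0.0, 0.0, 0.0, 1.0]]
```

View pics/top0.png

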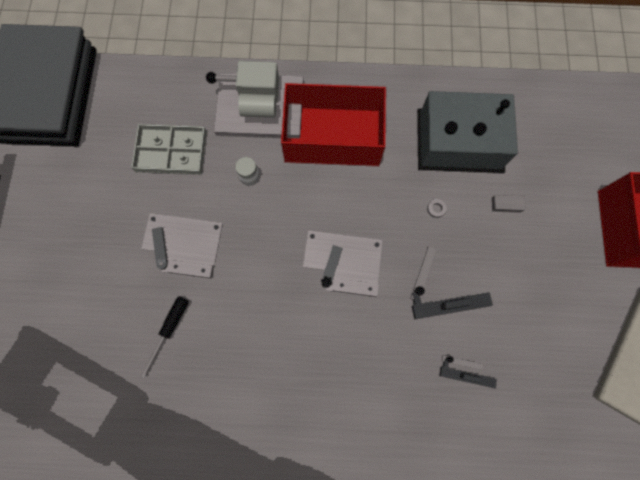

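View pics/scene0.png

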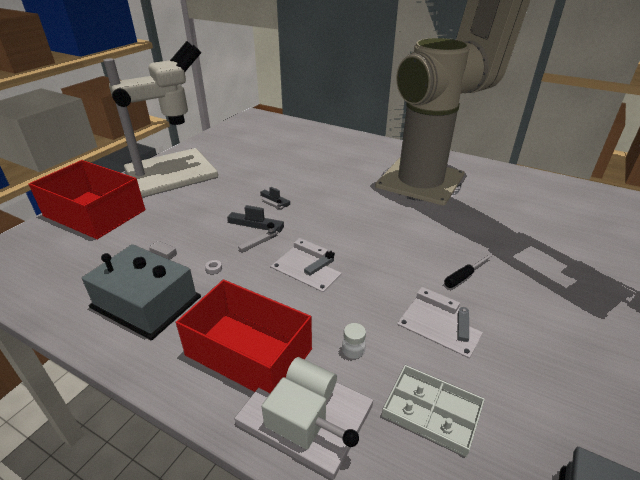

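View pics/wrist0.png

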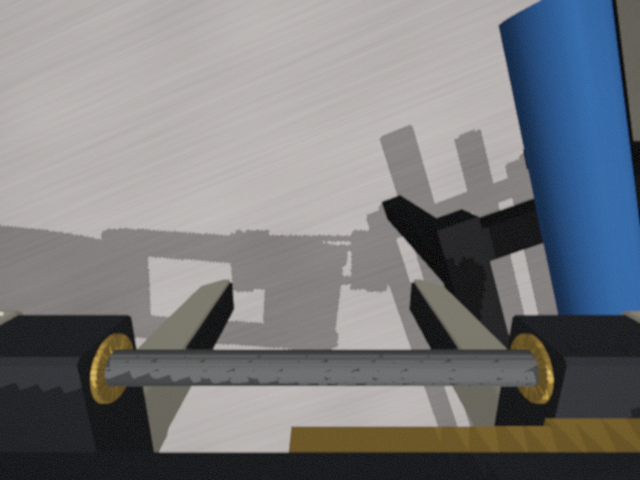

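Run:
```python
from h import *
c=load('top0');im=cv2.cvtColor(c['image'],cv2.COLOR_RGB2BGR)
a=cv2.resize(im[195:315,130:290],None,fx=4,fy=4,interpolation=cv2.INTER_CUBIC)
b=cv2.resize(im[220:330,290:500],None,fx=3.8,fy=3.8,interpolation=cv2.INTER_CUBIC)
cv2.imwrite('pics/a.png',a);cv2.imwrite('pics/b.png',b)
for n,uv,z in [('knob',(326,282),.02),('pivot',(420,291),.038),('stockL',(415,311),.018),('stockR',(491,299),.018),('blade tip',(431,248),.012),('pin',(162,265),.013)]:
    print(n,ray(c,uv,z).round(3))
s=load('wrist0');print(s['T_tool_cam'].round(3))
```

```text
knob [[ 0.483 -0.057  0.02 ]]
pivot [[ 0.471 -0.233  0.038]]
stockL [[ 0.436 -0.228  0.018]]
stockR [[ 0.465 -0.372  0.018]]
blade tip [[ 0.561 -0.262  0.012]]
pin [[0.504 0.264 0.013]]
[[ 0.001 -0.272  0.962 -0.165]
 [-0.001 -0.962 -0.272  0.077]
 [ 1.    -0.001 -0.001 -0.001]
 [ 0.     0.     0.     1.   ]]
```

View pics/b.png

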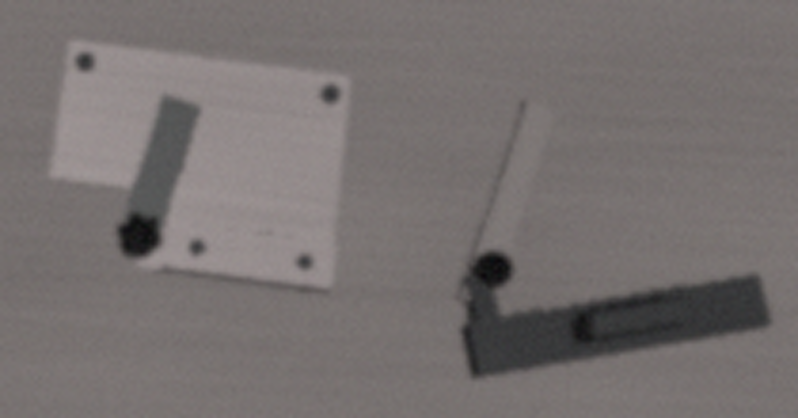

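View pics/a.png

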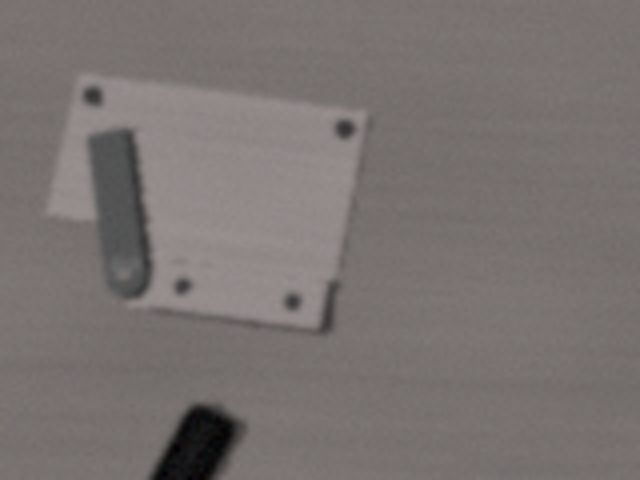

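```bash
cat >> h.py <<'E'
def goal(x,y,z,yaw):
    """tool down, tool z at world yaw; prints normalised dp, rotation from measured pose"""
    from plant import sense
    s=sense();T=tool(s)
    Zt=np.array([np.cos(yaw),np.sin(yaw),0]);X=np.array([0,0,-1.]);Y=np.cross(Zt,X)
    G=np.c_[X,Y,Zt]
    d=T[:3,:3].T@(np.array([x,y,z])-T[:3,3]);r=R.from_matrix(T[:3,:3].T@G).as_rotvec()
    print('dp',(d/.12).round(4).tolist(),'rot',(r/(np.pi/2)).round(4).tolist(),'clock',s['clock'],'F',np.round(s['wrist_force'],2),'w',round(s['grip_width'],4),'pos',np.round(T[:3,3],4),'tilt',np.round(T[:3,0],4),'yaw',round(float(np.arctan2(T[1,2],T[0,2])),4))
E
python3 - <<'E'
from h import *
goal(.54,.17,.22,0)
c=load('top0')
for off,sc,pts in [((290,220),3.8,[(332,290),(150,267)]),((130,195),4,[(322,331),(130,306)])]:
    p=ray(c,np.array(pts)/sc+off,.008);d=p[1]-p[0];print(p.round(3),np.arctan2(-d[0],d[1]))
E
```

```text
dp [-0.0156, -3.7164, -2.0898] rot [0.7716, -0.0008, 0.0005] clock 0.15 F [-0.05  1.26  0.28] w 0.0929 pos [0.2105 0.5614 0.2178] tilt [-6.0e-04 -1.3e-03 -1.0e+00] yaw 1.212
[[ 0.462 -0.158  0.008]
 [ 0.469 -0.065  0.008]] -0.08291528649461348
[[0.484 0.168 0.008]
 [0.492 0.263 0.008]] -0.08648795795948325
```

Emit:
apply_moves(plan=[{"dp":[0,-1,-0.56],"rotation":[0.1,0,0]},{"dp":[0,-1,-0.56],"rotation":[0.77,0,0]},{"dp":[0,-1,-0.56],"rotation":[0.77,0,0]},{"dp":[0,-1,-0.56],"rotation":[0.77,0,0]},{"dp":[0,-1,-0.56],"rotation":[0.77,0,0]},{"dp":[0,-1,-0.56],"rotation":[0.77,0,0]},{"dp":[0,-1,-0.56],"rotation":[0.77,0,0]},{"dp":[0,-1,-0.56],"rotation":[0.77,0,0]},{"dp":[0,-1,-0.56],"rotation":[0.77,0,0]},{"dp":[0,-1,-0.56],"rotation":[0.77,0,0]}])

```text
clock: 1.15
tool_pos: [0.2993, 0.4566, 0.2184]
ee_rot: [-0.005, 1.571, 0.005]
wrist_force: [0.3, -0.4, 1.0]
grip_width: 0.0928
```

Emit:
apply_moves(plan=[{"dp":[0,-0.8,0.67],"rotation":[0,0,0]},{"dp":[0,-0.8,0.67],"rotation":[0,0,0]},{"dp":[0,-0.8,0.67],"rotation":[0,0,0]}])

```text
clock: 1.45
tool_pos: [0.3817, 0.3586, 0.2186]
ee_rot: [-0.005, 1.57, 0.004]
wrist_force: [0.4, 0.8, -0.2]
grip_width: 0.0928
```

Emit:
apply_moves(plan=[{"dp":[0,-0.8,0.67],"rotation":[0,0,0]},{"dp":[0,-0.8,0.67],"rotation":[0,0,0]},{"dp":[0,-0.8,0.67],"rotation":[0,0,0]}])

```text
clock: 1.75
tool_pos: [0.4626, 0.2622, 0.2187]
ee_rot: [-0.004, 1.57, 0.003]
wrist_force: [0.6, 0.5, -0.1]
grip_width: 0.093
```

Emit:
apply_moves(plan=[{"dp":[0,-0.8,0.67],"rotation":[0,0,0]},{"dp":[0,-0.8,0.67],"rotation":[0,0,0]},{"dp":[0,-0.8,0.67],"rotation":[0,0,0]},{"dp":[0,-0.8,0.67],"rotation":[0,0,0]},{"dp":[0,-0.8,0.67],"rotation":[0,0,0]}])

```text
clock: 2.25
tool_pos: [0.5412, 0.1692, 0.2183]
ee_rot: [-0.003, 1.572, 0.003]
wrist_force: [-0.2, 0.9, 0.4]
grip_width: 0.0931
```

Run:
```python
from h import *
c=cap('wrist','w1');goal(.54,-.12,.22,0)
print(proj(c,[[.504,.264,.013]]))
```

```text
dp [-0.0138, -2.4155, -0.0178] rot [0.0028, -0.0005, -0.0002] clock 2.3 F [ 0.25 -0.46  0.25] w 0.0932 pos [0.5408 0.1699 0.2184] tilt [-7.e-04  3.e-04 -1.e+00] yaw 0.0044
[[287.13228214 125.73787104]]
```

View pics/w1.png

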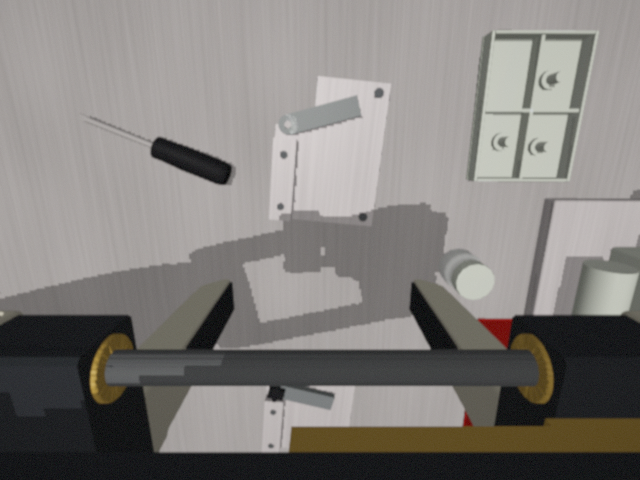

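```bash
cat >> h.py <<'E'
def station(c,pz,approx,half,z=.016,L=75):
    """fit rail-top left edge. approx: two px pts on edge; returns line point/yaw"""
    g=cv2.GaussianBlur(cv2.cvtColor(c['image'],cv2.COLOR_RGB2GRAY).astype(np.float32),(3,3),0)
    a,b=np.array(approx,float);out=[]
    n=np.array([-(b-a)[1],(b-a)[0]]);n/=np.linalg.norm(n)
    t=np.arange(-half,half+.01,.25)
    for k in np.linspace(0,1,40):
        q=a+k*(b-a)+t[:,None]*n
        v=cv2.remap(g,q[:,0].astype(np.float32)[:,None],q[:,1].astype(np.float32)[:,None],cv2.INTER_LINEAR)[:,0]
        d=np.abs(np.gradient(v));i=d.argmax();w=d[max(0,i-4):i+5];out.append(a+k*(b-a)+n*(t[max(0,i-4):i+5]*w).sum()/w.sum())
    p=ray(c,np.array(out),z)[:,:2]
    vx,vy,x0,y0=cv2.fitLine(p.astype(np.float32),cv2.DIST_HUBER,0,.001,.001).ravel()
    if vy<0:vx,vy=-vx,-vy
    yaw=np.arctan2(-vx,vy);res=(p-[x0,y0])@np.array([vy,-vx])
    print('line pt',x0,y0,'yaw',yaw,'res std mm',res.std()*1e3)
    return np.array([x0,y0]),yaw,np.array(out)
def origin(p0,yaw,pin):
    """origin = projection of hinge on edge line; offset should be 14mm"""
    yv=np.array([-np.sin(yaw),np.cos(yaw)]);xv=np.array([np.cos(yaw),np.sin(yaw)])
    s=(pin-p0)@yv;o=p0+s*yv;print('origin',o.round(4),'hinge x off mm',(pin-p0)@xv*1e3);return o
E
python3 - <<'E'
from h import *
c=load('w1');im=cv2.cvtColor(c['image'],cv2.COLOR_RGB2BGR)
p0,yaw,q=station(c,0,[(273,150),(269.5,210)],5)
cr=cv2.resize(im[60:240,250:420],None,fx=3.3,fy=3.3,interpolation=cv2.INTER_CUBIC)
for u in q: cv2.circle(cr,tuple(int(v) for v in (u-[250,60])*3.3),1,(0,0,255),-1)
cv2.imwrite('pics/w1c.png',cr)
print(origin(p0,yaw,ray(c,(288.5,123.5),.013)[0,:2]))
P=cloud(c);print(P[180,278],P[123,288],P[190,330],P[300,100],P[190,252])
E
```

```text
line pt 0.4852591 0.21009544 yaw -0.08777924 res std mm 0.20878306374558425
origin [0.4903 0.2675] hinge x off mm 15.198778248005736
[0.49031135 0.26750401]
[0.49320764 0.20929734 0.01541775] [0.50499452 0.26662699 0.01344851] [0.54877093 0.19724816 0.00210677] [ 0.26873892  0.06203212 -0.00027523] [ 0.46141032  0.19640695 -0.00244481]
```

View pics/w1c.png

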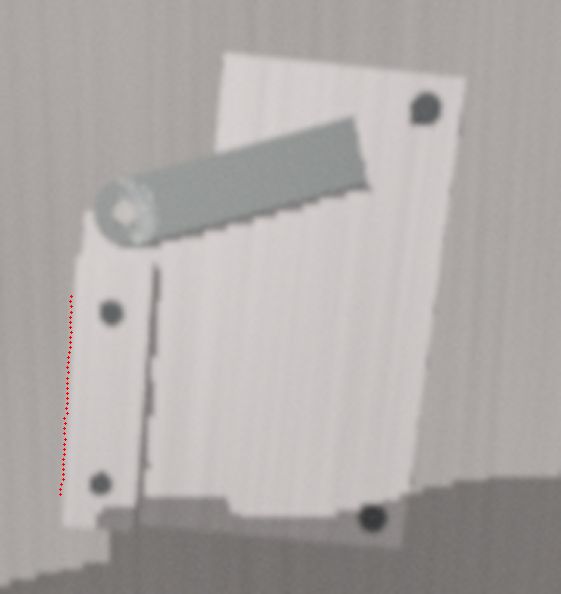

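Emit:
apply_moves(plan=[{"dp":[0,-0.9,-0.05],"rotation":[0,0,0]},{"dp":[0,-0.9,-0.05],"rotation":[0,0,0]},{"dp":[0,-0.9,-0.05],"rotation":[0,0,0]}])

```text
clock: 2.6
tool_pos: [0.5348, 0.0589, 0.2187]
ee_rot: [-0.003, 1.571, 0.001]
wrist_force: [0.2, 0.4, -0.9]
grip_width: 0.0931
```

Emit:
apply_moves(plan=[{"dp":[0,-0.9,-0.05],"rotation":[0,0,0]},{"dp":[0,-0.9,-0.05],"rotation":[0,0,0]},{"dp":[0,-0.9,-0.05],"rotation":[0,0,0]}])

```text
clock: 2.9
tool_pos: [0.5294, -0.0493, 0.2188]
ee_rot: [-0.002, 1.571, 0.0]
wrist_force: [-0.5, 1.8, 0.8]
grip_width: 0.0928
```

Emit:
apply_moves(plan=[{"dp":[0,-0.9,-0.05],"rotation":[0,0,0]},{"dp":[0,-0.9,-0.05],"rotation":[0,0,0]},{"dp":[0,-0.9,-0.05],"rotation":[0,0,0]},{"dp":[0,-0.9,-0.05],"rotation":[0,0,0]},{"dp":[0,-0.9,-0.05],"rotation":[0,0,0]}])

```text
clock: 3.4
tool_pos: [0.5245, -0.1527, 0.2186]
ee_rot: [-0.002, 1.571, 0.004]
wrist_force: [0.5, -0.3, 0.0]
grip_width: 0.0932
```

Run:
```python
from h import *
c=cap('wrist','w2');goal(.46,-.37,.16,.198)
```

```text
dp [0.4869, -1.81, -0.546] rot [-0.1231, 0.0001, -0.0005] clock 3.45 F [-0.26  1.01  1.22] w 0.0928 pos [ 0.5245 -0.1525  0.2186] tilt [ 0.e+00  8.e-04 -1.e+00] yaw 0.0047
```

View pics/w2.png

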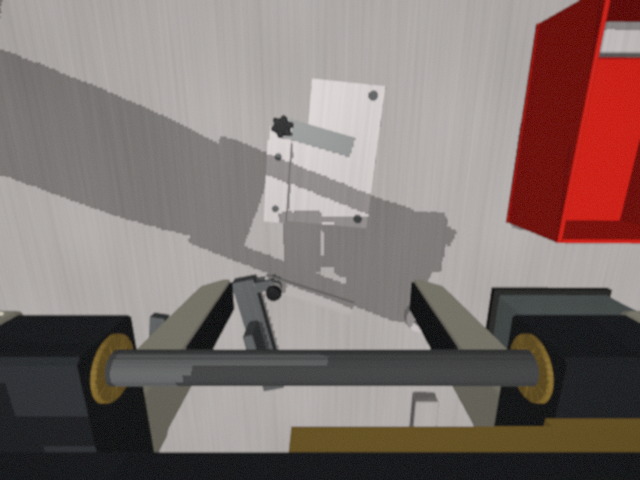

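Run:
```python
from h import *
c=load('w2');im=cv2.cvtColor(c['image'],cv2.COLOR_RGB2BGR)
p0,yaw,q=station(c,0,[(268,152),(264.5,215)],4)
cr=cv2.resize(im[60:240,250:420],None,fx=3.3,fy=3.3,interpolation=cv2.INTER_CUBIC)
for u in q: cv2.circle(cr,tuple(int(v) for v in (u+.5-[250,60])*3.3),1,(0,0,255),-1)
cv2.imwrite('pics/w2c.png',cr)
hsv=cv2.cvtColor(im,cv2.COLOR_BGR2HSV);m=np.zeros((480,640),np.uint8);m[110:145,265:300]=(hsv[110:145,265:300,2]<60)
M=cv2.moments(m,True);k=(M['m10']/M['m00'],M['m01']/M['m00']);print('knob',k,M['m00'])
print(origin(p0,yaw,ray(c,k,.018)[0,:2]))
```

```text
line pt 0.46311802 -0.10985843 yaw -0.09719499 res std mm 0.7394030735933581
knob (281.8495145631068, 126.75728155339806) 206.0
origin [ 0.4682 -0.0576] hinge x off mm 14.318897253601364
[ 0.46821144 -0.05761938]
```

View pics/w2c.png

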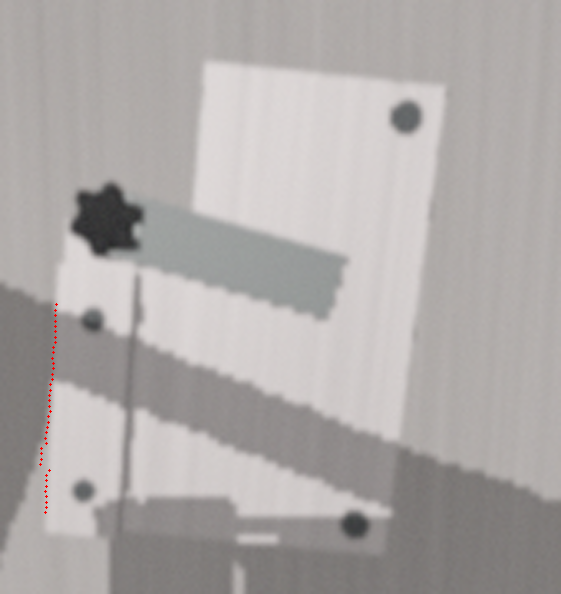

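Emit:
apply_moves(plan=[{"dp":[0.2,-0.9,-0.28],"rotation":[-0.12,0,0]},{"dp":[0.2,-0.9,-0.28],"rotation":[-0.12,0,0]},{"dp":[0.2,-0.9,-0.28],"rotation":[-0.12,0,0]},{"dp":[0.2,-0.9,-0.28],"rotation":[-0.12,0,0]}])

```text
clock: 3.85
tool_pos: [0.4902, -0.263, 0.1937]
ee_rot: [-0.149, 1.567, 0.15]
wrist_force: [0.2, -0.0, 0.3]
grip_width: 0.093
```

Run:
```python
from h import *
goal(.46,-.37,.17,.198)
```

```text
dp [0.1971, -0.8283, -0.4152] rot [-0.005, -0.0008, -0.0006] clock 3.85 F [ 0.22 -0.02  0.3 ] w 0.093 pos [ 0.4902 -0.263   0.1937] tilt [-1.4e-03  6.0e-04 -1.0e+00] yaw 0.1902
```

Emit:
apply_moves(plan=[{"dp":[0.2,-0.83,-0.41],"rotation":[0,0,0]},{"dp":[0.2,-0.83,-0.41],"rotation":[0,0,0]},{"dp":[0.2,-0.83,-0.41],"rotation":[0,0,0]},{"dp":[0.2,-0.83,-0.41],"rotation":[0,0,0]}])

```text
clock: 4.25
tool_pos: [0.4616, -0.3694, 0.1701]
ee_rot: [-0.148, 1.566, 0.15]
wrist_force: [0.5, 0.9, 0.3]
grip_width: 0.0928
```

Run:
```python
from h import *
c=cap('wrist','w3');goal(.45,-.30,.1,.198)
```

```text
dp [0.589, 0.5787, 0.0082] rot [-0.0044, 0.0002, -0.0007] clock 4.3 F [-0.08  0.33 -0.39] w 0.0927 pos [ 0.4622 -0.3685  0.1706] tilt [ 1.0e-04  1.2e-03 -1.0e+00] yaw 0.1911
```

View pics/w3.png

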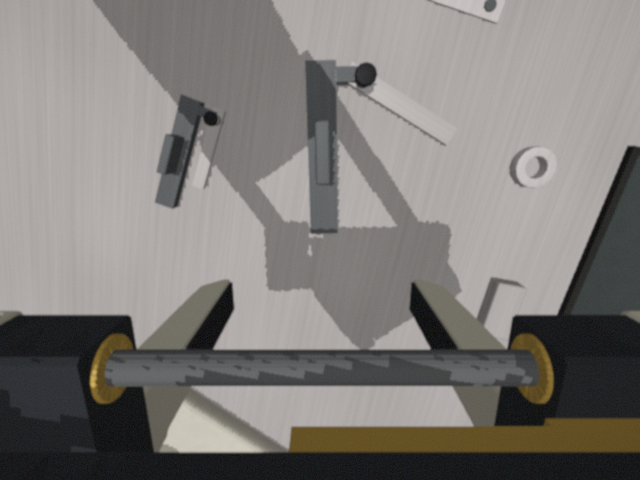

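Run:
```python
from h import *
c=load('w3');im=cv2.cvtColor(c['image'],cv2.COLOR_RGB2BGR)
cr=cv2.resize(im[45:245,285:465],None,fx=3,fy=3,interpolation=cv2.INTER_CUBIC)
cv2.imwrite('pics/w3c.png',cv2.convertScaleAbs(cr,alpha=1.5))
P=cloud(c);print(P[150,320],P[150,330],P[90,320],P[74,366],P[215,323])
```

```text
[ 0.44528916 -0.29878377  0.05418125] [ 0.45392904 -0.29754058  0.01756893] [ 0.43586066 -0.25045895  0.01674111] [ 0.47023294 -0.23482681  0.03632593] [ 0.4590036  -0.35691918  0.01644376]
```

View pics/w3c.png

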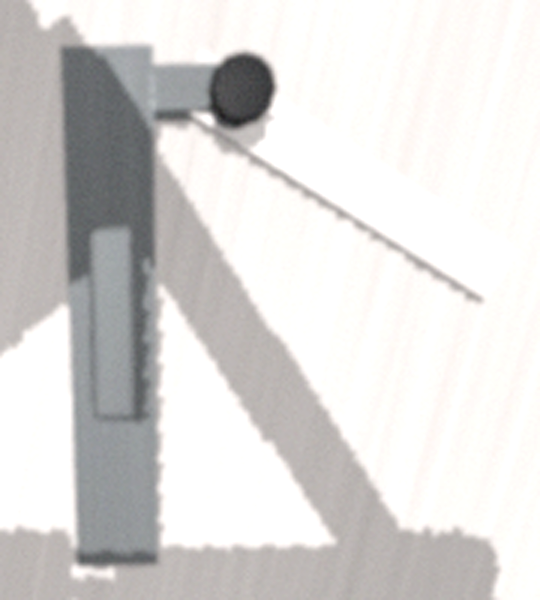

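Run:
```python
from h import *
c=load('w3')
g=lambda pts,z: ray(c,np.array(pts)/3+[285,45]-.5,z)[:,:2]
for n,p,z in [('stock',[(62,47),(153,46),(77,553),(157,550)],.018),('fin',[(91,229),(131,227),(97,415),(137,415)],.054),('lock',[(242,90)],.038)]:
    q=g(p,z);print(n,q.round(4).tolist())
    if len(q)==4:
        t=(q[0]+q[1])/2;b=(q[2]+q[3])/2;d=t-b;print(' mid',q.mean(0),'len',np.hypot(*d),'w',np.hypot(*(q[1]-q[0])),np.hypot(*(q[3]-q[2])),'yaw',np.arctan2(-d[0],d[1]))
goal(.449,-.30,.1,.198)
```

```text
stock [[0.4194, -0.2304], [0.4443, -0.2254], [0.4495, -0.372], [0.4742, -0.3663]]
 mid [ 0.44684362 -0.29851425] len 0.14445295574489886 w 0.025344734852893253 0.0253532044232067 yaw 0.20912961596426058
fin [[0.4373, -0.2781], [0.4473, -0.2757], [0.4476, -0.3246], [0.4582, -0.3225]]
 mid [ 0.44759899 -0.30022347] len 0.04781339506706951 w 0.01033426947649292 0.010828285572214939 yaw 0.2232553338428715
lock [[0.4695, -0.2356]]
dp [0.589, 0.5803, 0.0] rot [-0.0044, 0.0002, -0.0007] clock 4.3 F [-0.08  0.33 -0.39] w 0.0927 pos [ 0.4622 -0.3685  0.1706] tilt [ 1.0e-04  1.2e-03 -1.0e+00] yaw 0.1911
```

Emit:
apply_moves(plan=[{"dp":[0.55,0.57,-0.02],"rotation":[-0.012,0,0]},{"dp":[0.55,0.57,-0.02],"rotation":[-0.012,0,0]},{"dp":[0.55,0.57,-0.02],"rotation":[-0.012,0,0]},{"dp":[0.55,0.57,-0.02],"rotation":[-0.012,0,0]}], jaw=-0.1)

```text
clock: 4.7
tool_pos: [0.4466, -0.3002, 0.1044]
ee_rot: [-0.166, 1.565, 0.168]
wrist_force: [0.2, -1.3, 0.4]
grip_width: 0.0656
```

Run:
```python
from h import *
goal(.4472,-.30,.026,.21)
c=load('w3');print('decoy',ray(c,[(208,118),(222,112),(205,105)],.02))
```

```text
dp [0.6532, 0.0001, 0.0056] rot [0.0021, -0.0003, -0.0008] clock 4.7 F [ 0.17 -1.29  0.38] w 0.0656 pos [ 0.4466 -0.3002  0.1044] tilt [-7.0e-04  1.2e-03 -1.0e+00] yaw 0.2132
decoy [[ 0.34479981 -0.29114945  0.02      ]
 [ 0.35618675 -0.28400482  0.02      ]
 [ 0.34122143 -0.2811285   0.02      ]]
```

Emit:
apply_moves(plan=[{"dp":[0.3,0,0.005],"rotation":[0,0,0]},{"dp":[0.45,0,0.005],"rotation":[0,0,0]},{"dp":[0.55,0,0.005],"rotation":[0,0,0]},{"dp":[0.65,0,0.005],"rotation":[0,0,0]},{"dp":[0.65,0,0.005],"rotation":[0,0,0]}])

```text
clock: 5.2
tool_pos: [0.4469, -0.303, 0.0262]
ee_rot: [-0.165, 1.565, 0.165]
wrist_force: [0.8, -0.2, -0.1]
grip_width: 0.042
```

Emit:
apply_moves(plan=[{"dp":[0,0,0],"rotation":[0,0,0]},{"dp":[0,0,0],"rotation":[0,0,0]},{"dp":[0,0,0],"rotation":[0,0,0]},{"dp":[0,0,0],"rotation":[0,0,0]},{"dp":[0,0,0],"rotation":[0,0,0]}], jaw=-1, force=30)

```text
clock: 5.7
tool_pos: [0.4473, -0.3035, 0.0274]
ee_rot: [-0.165, 1.563, 0.164]
wrist_force: [2.0, 0.7, 2.8]
grip_width: 0.0118
```

Run:
```python
from h import *
c=cap('wrist','w4');goal(.4472,-.30,.026,.21)
```

```text
dp [0.0114, 0.0283, 0.0051] rot [-0.0001, 0.0007, 0.0007] clock 5.75 F [0.93 0.85 2.85] w 0.0118 pos [ 0.4473 -0.3034  0.0274] tilt [ 1.3e-03 -8.0e-04 -1.0e+00] yaw 0.2098
```

View pics/w4.png

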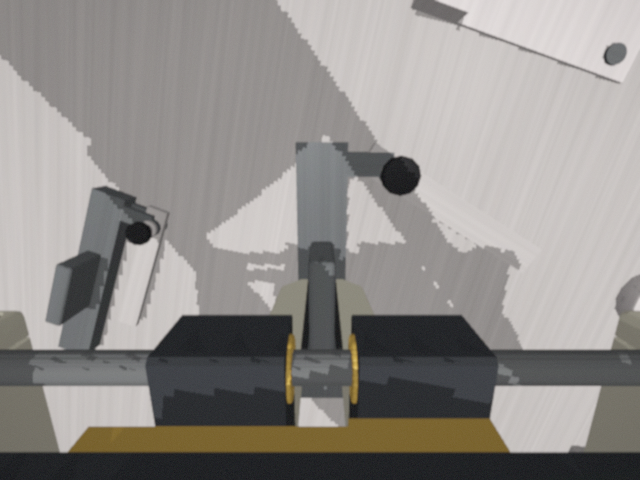

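Run:
```python
from h import *
c=load('w4');im=cv2.cvtColor(c['image'],cv2.COLOR_RGB2BGR)
m=np.zeros((480,640),np.uint8);m[145:205,375:430]=(im[145:205,375:430].max(2)<45)
M=cv2.moments(m,True);k=(M['m10']/M['m00'],M['m01']/M['m00']);print(k,M['m00'])
p=ray(c,k,.037)[0,:2];yaw=.21;Rm=np.array([[np.cos(yaw),-np.sin(yaw)],[np.sin(yaw),np.cos(yaw)]])
o=p-Rm@[.036,.060];print('lock',p,'origin',o,'origin rel TCP in bevel axes',Rm.T@(o-[.4473,-.3034]))
# stock edges
q=ray(c,[(297.5,150),(297.5,275),(348,150),(345,275)],.018)[:,:2];print(q)
for a,b in((0,1),(2,3)):
    d=q[a]-q[b];print(np.arctan2(-d[0],d[1]))
print(Rm.T@(q.mean(0)-[.4473,-.3034]))
# blade from w4: -x edge points
goal(.45,-.26,.08,-.087)
```

```text
(397.9945533769063, 176.83769063180827) 918.0
lock [ 0.46652547 -0.23566608] origin [ 0.44382395 -0.30185249] origin rel TCP in bevel axes [-0.00307709  0.00223813]
[[ 0.41924448 -0.234126  ]
 [ 0.43161043 -0.29850586]
 [ 0.44348773 -0.22898658]
 [ 0.4568494  -0.29315   ]]
0.1897667565569752
0.20531006031740526
[-0.00101574  0.04081633]
dp [-0.4389, 0.349, 0.0978] rot [0.1889, 0.0008, 0.0006] clock 5.75 F [0.93 0.85 2.85] w 0.0118 pos [ 0.4473 -0.3034  0.0274] tilt [ 1.3e-03 -8.0e-04 -1.0e+00] yaw 0.2098
```

Emit:
apply_moves(plan=[{"dp":[-0.15,0,0],"rotation":[0,0,0]},{"dp":[-0.35,0,0],"rotation":[0,0,0]},{"dp":[-0.4,0.05,0],"rotation":[0.06,0,0]},{"dp":[-0.4,0.2,0.05],"rotation":[0.13,0,0]},{"dp":[-0.4,0.35,0.1],"rotation":[0.189,0,0]},{"dp":[-0.4,0.35,0.1],"rotation":[0.189,0,0]}])

```text
clock: 6.35
tool_pos: [0.449, -0.2573, 0.0737]
ee_rot: [0.071, 1.572, -0.068]
wrist_force: [-0.1, -0.1, -2.9]
grip_width: 0.0119
```

Run:
```python
from h import *
c=cap('wrist','w5');goal(.4504,-.0435,.075,-.087)
```

```text
dp [-0.0079, 1.7859, -0.1401] rot [0.0015, -0.001, -0.0004] clock 6.4 F [-1.19 -0.06 -2.9 ] w 0.0117 pos [ 0.449  -0.2585  0.0739] tilt [-1.5e-03  8.0e-04 -1.0e+00] yaw -0.0846
```

View pics/w5.png

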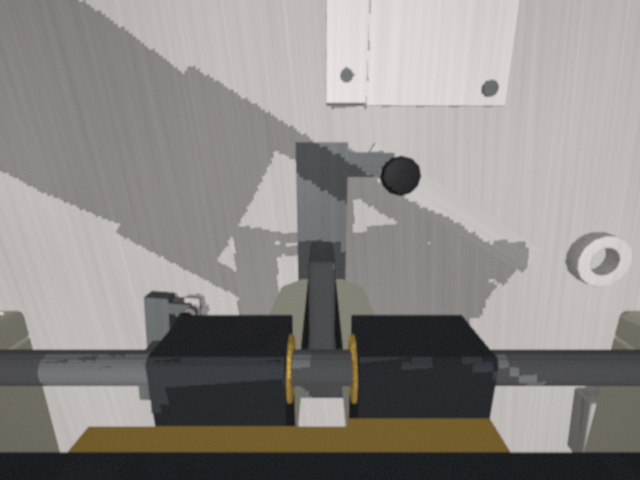

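Emit:
apply_moves(plan=[{"dp":[0,0.15,-0.04],"rotation":[0,0,0]},{"dp":[0,0.4,-0.07],"rotation":[0,0,0]},{"dp":[0,0.65,-0.07],"rotation":[0,0,0]},{"dp":[0,0.89,-0.07],"rotation":[0,0,0]}])

```text
clock: 6.8
tool_pos: [0.4501, -0.1521, 0.0743]
ee_rot: [0.067, 1.57, -0.067]
wrist_force: [0.9, -0.3, -2.2]
grip_width: 0.0116
```

Emit:
apply_moves(plan=[{"dp":[0,0.25,-0.04],"rotation":[0,0,0]},{"dp":[0,0.5,-0.07],"rotation":[0,0,0]},{"dp":[0,0.7,-0.07],"rotation":[0,0,0]},{"dp":[0,0.89,-0.07],"rotation":[0,0,0]},{"dp":[0,0.89,-0.07],"rotation":[0,0,0]},{"dp":[0,0.89,-0.07],"rotation":[0,0,0]}])

```text
clock: 7.4
tool_pos: [0.4514, -0.0456, 0.0744]
ee_rot: [0.066, 1.57, -0.067]
wrist_force: [-0.6, 0.3, -3.7]
grip_width: 0.0116
```

Run:
```python
from h import *
c=cap('wrist','w6');goal(.4504,-.0435,.029,-.087)
```

```text
dp [0.3792, 0.0201, -0.0103] rot [0.0008, -0.0002, 0.0004] clock 7.45 F [ 0.09  0.77 -3.5 ] w 0.0119 pos [ 0.4514 -0.046   0.0745] tilt [-4.e-04 -6.e-04 -1.e+00] yaw -0.0857
```

View pics/w6.png

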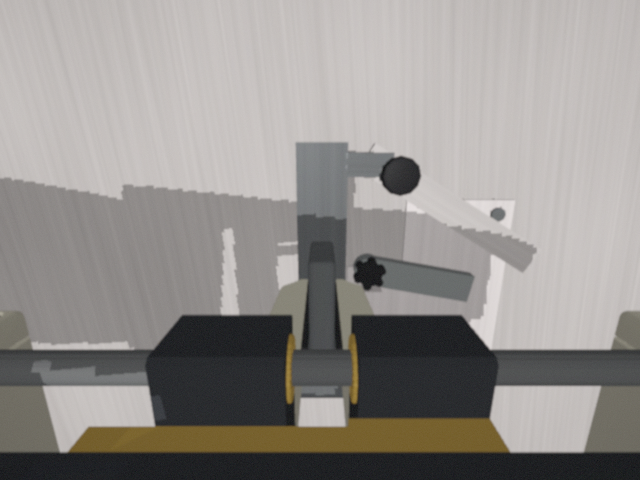

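Emit:
apply_moves(plan=[{"dp":[0.15,0,-0.02],"rotation":[0,0,0]},{"dp":[0.3,0,-0.02],"rotation":[0,0,0]},{"dp":[0.37,0,-0.02],"rotation":[0,0,0]},{"dp":[0.375,0,-0.02],"rotation":[0,0,0]},{"dp":[0.375,0,-0.02],"rotation":[0,0,0]}])

```text
clock: 7.95
tool_pos: [0.4492, -0.0456, 0.0299]
ee_rot: [0.069, 1.57, -0.069]
wrist_force: [-0.7, 0.1, -3.1]
grip_width: 0.0118
```

Run:
```python
from h import *
c=load('w6');k=ray(c,(370,273.5),.019)[0,:2];print(k)
c=cap('wrist','w7');goal(.4504,-.0435,.029,-.087)
print(ray(c,(370,273.5),.019)[0,:2])
```

```text
[ 0.48243351 -0.05738301]
dp [0.0113, 0.0174, 0.0045] rot [-0.0003, 0.0006, 0.0001] clock 8.0 F [-0.21  0.22 -3.81] w 0.0119 pos [ 0.4497 -0.0455  0.0304] tilt [ 9.e-04 -3.e-04 -1.e+00] yaw -0.0874
[ 0.47514777 -0.03987452]
```

View pics/w7.png

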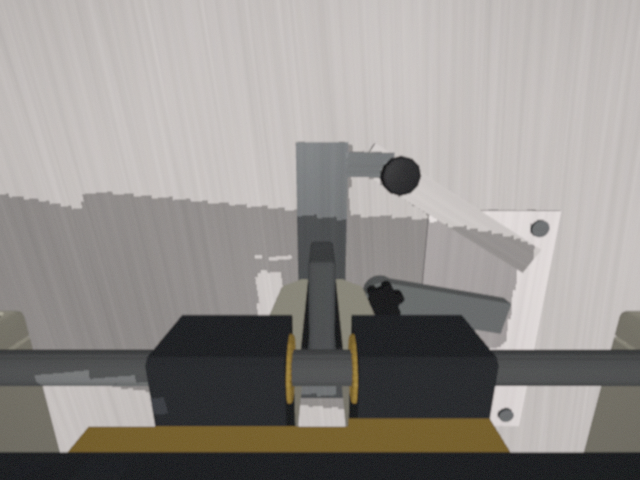

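Emit:
apply_moves(plan=[{"dp":[0.008,0,0],"rotation":[0,0,0]},{"dp":[0.016,0,0],"rotation":[0,0,0]},{"dp":[0.016,0,0],"rotation":[0,0,0]}])

```text
clock: 8.3
tool_pos: [0.4493, -0.0451, 0.028]
ee_rot: [0.068, 1.569, -0.068]
wrist_force: [0.9, 0.4, -3.2]
grip_width: 0.0117
```

Emit:
apply_moves(plan=[{"dp":[0.008,0,0],"rotation":[0,0,0]},{"dp":[0.008,0,0],"rotation":[0,0,0]},{"dp":[0.008,0,0],"rotation":[0,0,0]}])

```text
clock: 8.6
tool_pos: [0.4494, -0.0451, 0.0273]
ee_rot: [0.068, 1.569, -0.068]
wrist_force: [-3.5, 0.5, 5.1]
grip_width: 0.0118
```

Emit:
apply_moves(plan=[{"dp":[-0.004,0,0],"rotation":[0,0,0]},{"dp":[-0.004,0,0.015],"rotation":[0,0,0]},{"dp":[-0.004,0,0.03],"rotation":[0,0,0]},{"dp":[-0.004,0,0.04],"rotation":[0,0,0]},{"dp":[-0.004,0,0.04],"rotation":[0,0,0]}])

```text
clock: 9.1
tool_pos: [0.4537, -0.0455, 0.0274]
ee_rot: [0.068, 1.57, -0.068]
wrist_force: [-4.0, 0.2, 5.8]
grip_width: 0.0117
```

Emit:
apply_moves(plan=[{"dp":[0,0,0.004],"rotation":[0,0,0]},{"dp":[0,0,0.008],"rotation":[0,0,0]},{"dp":[0,0,0.008],"rotation":[0,0,0]}])

```text
clock: 9.4
tool_pos: [0.4544, -0.0455, 0.0274]
ee_rot: [0.068, 1.571, -0.068]
wrist_force: [-4.7, 0.6, 6.5]
grip_width: 0.012
```

Emit:
apply_moves(plan=[{"dp":[-0.005,0,0],"rotation":[0,0,0]},{"dp":[-0.005,0,0.004],"rotation":[0,0,0]},{"dp":[-0.005,0,0.004],"rotation":[0,0,0]}])

```text
clock: 9.7
tool_pos: [0.4552, -0.0455, 0.0275]
ee_rot: [0.068, 1.57, -0.068]
wrist_force: [-0.4, -0.3, -1.9]
grip_width: 0.0117
```

Emit:
apply_moves(plan=[{"dp":[-0.002,0,0.004],"rotation":[0,0,0]},{"dp":[-0.002,0,0.004],"rotation":[0,0,0]}])

```text
clock: 9.9
tool_pos: [0.4558, -0.0456, 0.028]
ee_rot: [0.068, 1.57, -0.068]
wrist_force: [0.2, 0.4, -3.2]
grip_width: 0.0116
```

Emit:
apply_moves(plan=[{"dp":[0.001,0,0.004],"rotation":[0,0,0]},{"dp":[0.001,0,0.004],"rotation":[0,0,0]}])

```text
clock: 10.1
tool_pos: [0.4563, -0.0457, 0.0279]
ee_rot: [0.068, 1.57, -0.068]
wrist_force: [0.2, -0.7, -3.4]
grip_width: 0.0118
```

Emit:
apply_moves(plan=[{"dp":[0,0,0.004],"rotation":[0,0,0]},{"dp":[0,0,0.004],"rotation":[0,0,0]}])

```text
clock: 10.3
tool_pos: [0.4568, -0.0457, 0.028]
ee_rot: [0.068, 1.57, -0.068]
wrist_force: [-0.4, -0.9, -3.5]
grip_width: 0.0119
```

Emit:
apply_moves(plan=[{"dp":[0,0,0.004],"rotation":[0,0,0]},{"dp":[0,0,0.004],"rotation":[0,0,0]}])

```text
clock: 10.5
tool_pos: [0.4573, -0.0457, 0.028]
ee_rot: [0.068, 1.57, -0.068]
wrist_force: [0.6, -0.6, -3.1]
grip_width: 0.012
```

Emit:
apply_moves(plan=[{"dp":[0.0,0,0.004],"rotation":[0,0,0]},{"dp":[0,0,0.004],"rotation":[0,0,0]}])

```text
clock: 10.7
tool_pos: [0.4575, -0.0458, 0.0279]
ee_rot: [0.068, 1.57, -0.068]
wrist_force: [-1.0, 0.4, -2.8]
grip_width: 0.0118
```

Emit:
apply_moves(plan=[{"dp":[0,0,0.004],"rotation":[0,0,0]},{"dp":[0,0,0.004],"rotation":[0,0,0]}])

```text
clock: 10.9
tool_pos: [0.4577, -0.0457, 0.0277]
ee_rot: [0.069, 1.571, -0.068]
wrist_force: [-3.8, 0.2, -1.5]
grip_width: 0.0118
```

Emit:
apply_moves(plan=[{"dp":[0,0,0.004],"rotation":[0,0,0]},{"dp":[0,0,0.004],"rotation":[0,0,0]}])

```text
clock: 11.1
tool_pos: [0.4578, -0.0457, 0.0276]
ee_rot: [0.069, 1.572, -0.068]
wrist_force: [-5.8, 0.9, 0.2]
grip_width: 0.0114
```

Emit:
apply_moves(plan=[{"dp":[0,-0.04,0],"rotation":[0,0,0]},{"dp":[0,-0.08,0],"rotation":[0,0,0]},{"dp":[0,-0.12,0],"rotation":[0,0,0]},{"dp":[0,-0.16,0],"rotation":[0,0,0]},{"dp":[0,-0.16,0],"rotation":[0,0,0]}])

```text
clock: 11.6
tool_pos: [0.4559, -0.0647, 0.0274]
ee_rot: [0.069, 1.572, -0.068]
wrist_force: [-5.5, 2.0, -0.7]
grip_width: 0.0117
```

Emit:
apply_moves(plan=[{"dp":[0,-0.04,0],"rotation":[0,0,0]},{"dp":[0,-0.08,0],"rotation":[0,0,0]},{"dp":[0,-0.12,0],"rotation":[0,0,0]},{"dp":[0,-0.16,0],"rotation":[0,0,0]},{"dp":[0,-0.16,0],"rotation":[0,0,0]}])

```text
clock: 12.1
tool_pos: [0.4543, -0.0832, 0.0275]
ee_rot: [0.07, 1.572, -0.067]
wrist_force: [-5.3, 5.1, 1.8]
grip_width: 0.0117
```

Run:
```python
from h import *
c=cap('wrist','w8');goal(.4504,-.0435,.029,-.087)
```

```text
dp [-0.0113, 0.3267, -0.061] rot [-0.0001, -0.0016, -0.0011] clock 12.15 F [-4.9   4.77  0.79] w 0.0117 pos [ 0.4543 -0.0832  0.0276] tilt [-0.0023  0.002  -1.    ] yaw -0.0872
```

View pics/w8.png

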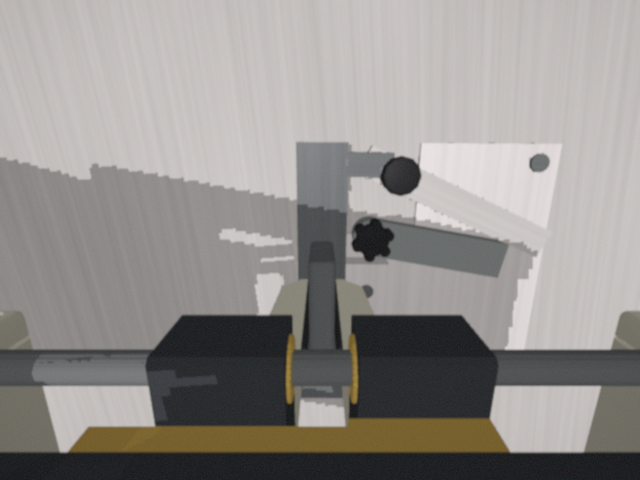

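Emit:
apply_moves(plan=[{"dp":[0,-0.025,0],"rotation":[0,0,0]},{"dp":[0,-0.05,0],"rotation":[0,0,0]},{"dp":[0,-0.075,0],"rotation":[0,0,0]},{"dp":[0,-0.1,0],"rotation":[0,0,0]},{"dp":[0,-0.1,0],"rotation":[0,0,0]}])

```text
clock: 12.65
tool_pos: [0.4531, -0.0946, 0.0275]
ee_rot: [0.07, 1.572, -0.066]
wrist_force: [-5.2, 7.6, 1.9]
grip_width: 0.0117
```

Run:
```python
from h import *
c=cap('wrist','w9');goal(.4504,-.0435,.029,-.087)
im=cv2.cvtColor(c['image'],cv2.COLOR_RGB2BGR)
cv2.imwrite('pics/w9c.png',cv2.resize(im[130:300,290:570],None,fx=2.8,fy=2.8,interpolation=cv2.INTER_CUBIC))
```

```text
dp [-0.0112, 0.4228, -0.0597] rot [-0.0, -0.0018, -0.0016] clock 12.7 F [-6.87  7.55  2.04] w 0.0114 pos [ 0.4531 -0.0947  0.0275] tilt [-0.0026  0.0027 -1.    ] yaw -0.087
```

View pics/w9c.png

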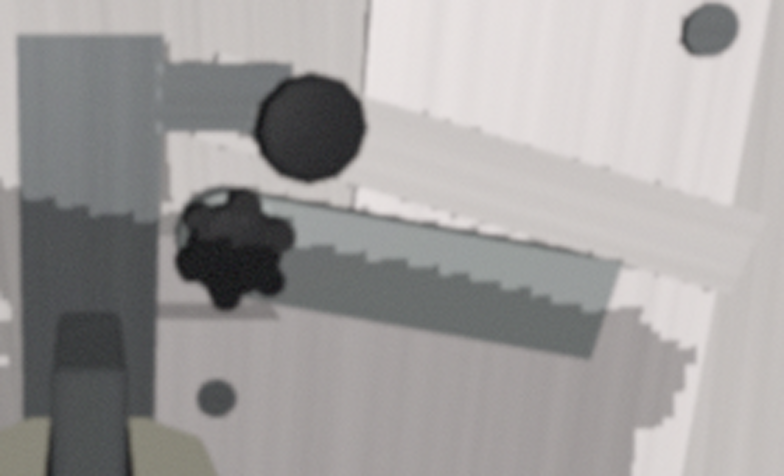

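Emit:
apply_moves(plan=[{"dp":[0,-0.015,0],"rotation":[0,0,0]},{"dp":[0,-0.03,0],"rotation":[0,0,0]},{"dp":[0,-0.03,0],"rotation":[0,0,0]}])

```text
clock: 13.0
tool_pos: [0.4528, -0.098, 0.0275]
ee_rot: [0.071, 1.573, -0.066]
wrist_force: [-6.3, 9.4, 2.4]
grip_width: 0.0118
```

Emit:
apply_moves(plan=[{"dp":[0,-0.008,0],"rotation":[0,0,0]},{"dp":[0,-0.008,0],"rotation":[0,0,0]}])

```text
clock: 13.2
tool_pos: [0.4527, -0.0988, 0.0275]
ee_rot: [0.071, 1.573, -0.066]
wrist_force: [-5.8, 9.4, 3.9]
grip_width: 0.0116
```

Run:
```python
from h import *
c=cap('wrist','w10');goal(.4504,-.0435,.029,-.087)
im=cv2.cvtColor(c['image'],cv2.COLOR_RGB2BGR)
cv2.imwrite('pics/w10c.png',cv2.resize(im[130:300,290:570],None,fx=2.8,fy=2.8,interpolation=cv2.INTER_CUBIC))
```

```text
dp [-0.0107, 0.4577, -0.0593] rot [0.0001, -0.0019, -0.0019] clock 13.25 F [-6.79  9.96  3.3 ] w 0.0119 pos [ 0.4527 -0.0988  0.0275] tilt [-0.0027  0.0032 -1.    ] yaw -0.0868
```

View pics/w10c.png

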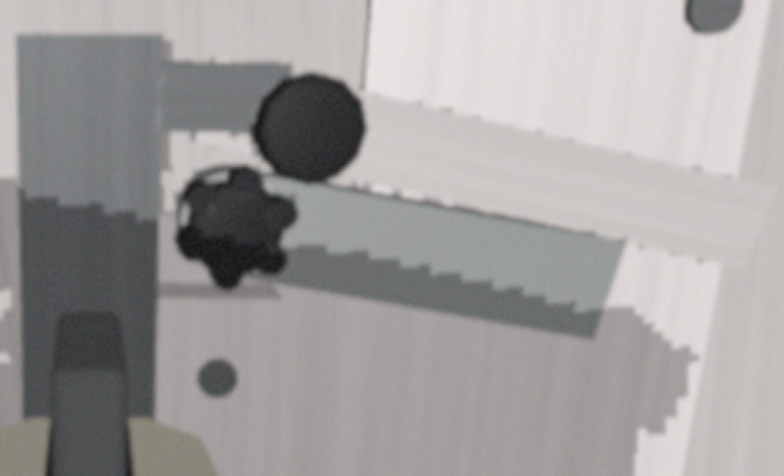

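Emit:
apply_moves(plan=[{"dp":[0,-0.008,0],"rotation":[0,0,0]},{"dp":[0,-0.008,0],"rotation":[0,0,0]}])

```text
clock: 13.45
tool_pos: [0.4526, -0.0997, 0.0275]
ee_rot: [0.071, 1.573, -0.066]
wrist_force: [-6.5, 9.8, 3.5]
grip_width: 0.0117
```

Emit:
apply_moves(plan=[{"dp":[0,-0.005,0],"rotation":[0,0,0]},{"dp":[0,-0.005,0],"rotation":[0,0,0]}])

```text
clock: 13.65
tool_pos: [0.4526, -0.1003, 0.0275]
ee_rot: [0.071, 1.573, -0.066]
wrist_force: [-6.9, 9.0, 3.5]
grip_width: 0.0121
```

Run:
```python
from h import *
c=cap('wrist','w11');goal(.4504,-.0435,.029,-.087)
im=cv2.cvtColor(c['image'],cv2.COLOR_RGB2BGR)
cv2.imwrite('pics/w11c.png',cv2.resize(im[130:300,290:570],None,fx=2.8,fy=2.8,interpolation=cv2.INTER_CUBIC))
```

```text
dp [-0.0107, 0.47, -0.059] rot [0.0002, -0.0019, -0.0019] clock 13.7 F [-5.97  9.9   3.24] w 0.0115 pos [ 0.4526 -0.1003  0.0275] tilt [-0.0027  0.0033 -1.    ] yaw -0.0867
```

View pics/w11c.png

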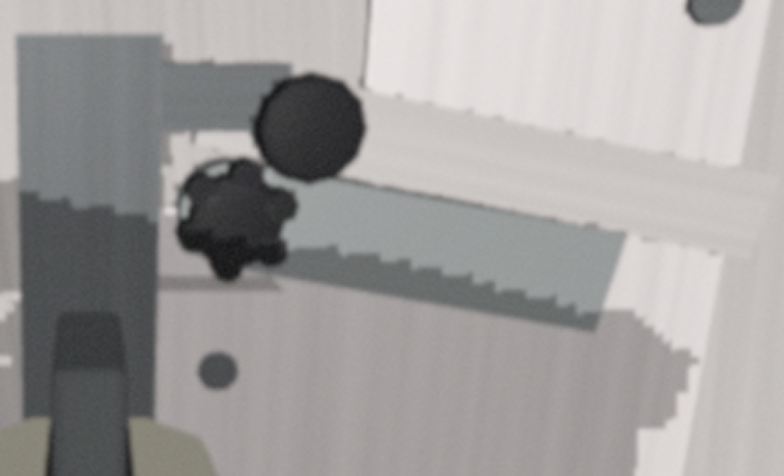

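Emit:
apply_moves(plan=[{"dp":[0,-0.005,0],"rotation":[0,0,0]},{"dp":[0,-0.005,0],"rotation":[0,0,0]}])

```text
clock: 13.9
tool_pos: [0.4525, -0.1009, 0.0275]
ee_rot: [0.071, 1.573, -0.066]
wrist_force: [-6.4, 10.5, 3.7]
grip_width: 0.0119
```

Emit:
apply_moves(plan=[{"dp":[0,-0.005,0],"rotation":[0,0,0]},{"dp":[0,-0.005,0],"rotation":[0,0,0]}])

```text
clock: 14.1
tool_pos: [0.4524, -0.1014, 0.0275]
ee_rot: [0.071, 1.573, -0.066]
wrist_force: [-6.4, 9.7, 4.0]
grip_width: 0.0115
```

Run:
```python
from h import *
c=cap('wrist','w12');goal(.4504,-.0435,.029,-.087)
im=cv2.cvtColor(c['image'],cv2.COLOR_RGB2BGR)
cv2.imwrite('pics/w12c.png',cv2.resize(im[150:250,390:570],None,fx=4.4,fy=4.4,interpolation=cv2.INTER_CUBIC))
```

```text
dp [-0.0106, 0.4796, -0.0588] rot [0.0002, -0.0019, -0.002] clock 14.15 F [-6.75  9.96  3.86] w 0.0119 pos [ 0.4524 -0.1014  0.0275] tilt [-0.0028  0.0034 -1.    ] yaw -0.0867
```

View pics/w12c.png

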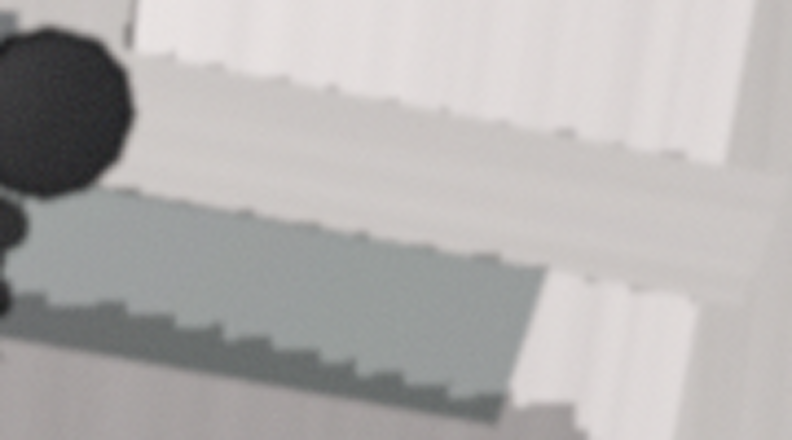

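Emit:
apply_moves(plan=[{"dp":[0,-0.005,0],"rotation":[0,0,0]},{"dp":[0,-0.005,0],"rotation":[0,0,0]}])

```text
clock: 14.35
tool_pos: [0.4524, -0.1018, 0.0275]
ee_rot: [0.071, 1.573, -0.065]
wrist_force: [-6.7, 11.2, 4.3]
grip_width: 0.0117
```

Emit:
apply_moves(plan=[{"dp":[0,-0.005,0],"rotation":[0,0,0]},{"dp":[0,-0.005,0],"rotation":[0,0,0]}])

```text
clock: 14.55
tool_pos: [0.4524, -0.1018, 0.0275]
ee_rot: [0.072, 1.573, -0.064]
wrist_force: [-6.4, 13.9, 4.3]
grip_width: 0.0116
```

Emit:
apply_moves(plan=[{"dp":[0,0,0],"rotation":[0,0,0]},{"dp":[0,0.004,-0.002],"rotation":[0,0,0]},{"dp":[0,0.008,-0.004],"rotation":[0,0,0]}])

```text
clock: 14.85
tool_pos: [0.4524, -0.1018, 0.0275]
ee_rot: [0.07, 1.572, -0.066]
wrist_force: [-3.3, 6.9, 0.1]
grip_width: 0.012
```

Run:
```python
from h import *
c=cap('wrist','w13');goal(.4504,-.0435,.029,-.087)
im=cv2.cvtColor(c['image'],cv2.COLOR_RGB2BGR)
cv2.imwrite('pics/w13c.png',cv2.resize(im[130:300,290:570],None,fx=2.8,fy=2.8,interpolation=cv2.INTER_CUBIC))
```

```text
dp [-0.0108, 0.4827, -0.0585] rot [0.0003, -0.0012, -0.0017] clock 14.9 F [-4.16  9.24  0.5 ] w 0.0118 pos [ 0.4524 -0.1018  0.0275] tilt [-0.0017  0.0028 -1.    ] yaw -0.0866
```

View pics/w13c.png

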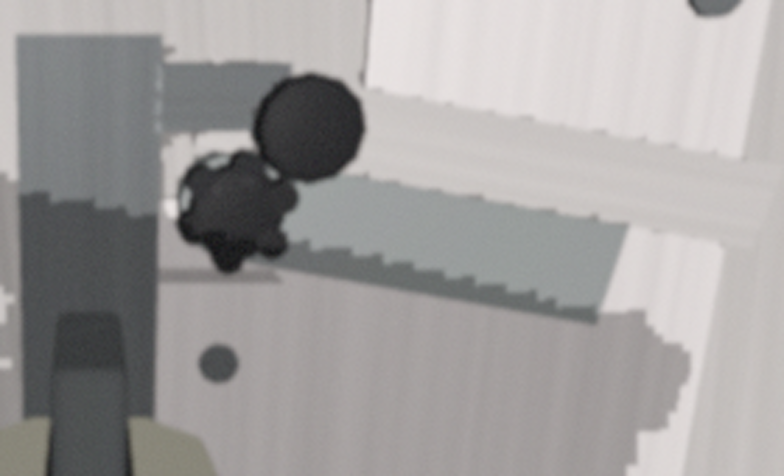

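Emit:
apply_moves(plan=[{"dp":[0,0.005,-0.002],"rotation":[0,0,0]},{"dp":[0,0.005,-0.002],"rotation":[0,0,0]}])

```text
clock: 15.1
tool_pos: [0.4524, -0.1018, 0.0275]
ee_rot: [0.069, 1.571, -0.067]
wrist_force: [-2.4, 5.9, -1.3]
grip_width: 0.0117
```

Emit:
apply_moves(plan=[{"dp":[0,0,0],"rotation":[0,0,0]},{"dp":[0,0,0],"rotation":[0,0,0]},{"dp":[0,0,0],"rotation":[0,0,0]}], jaw=-0.1)

```text
clock: 15.4
tool_pos: [0.4538, -0.1034, 0.0286]
ee_rot: [0.068, 1.568, -0.069]
wrist_force: [-0.1, -0.7, -0.7]
grip_width: 0.0311
```

Emit:
apply_moves(plan=[{"dp":[-0.05,0,0],"rotation":[0,0,0]},{"dp":[-0.15,0,0],"rotation":[0,0,0]},{"dp":[-0.35,0,0],"rotation":[0,0,0]},{"dp":[-0.45,0,0],"rotation":[0,0,0]},{"dp":[-0.45,0,0],"rotation":[0,0,0]}])

```text
clock: 15.9
tool_pos: [0.4551, -0.1037, 0.0849]
ee_rot: [0.067, 1.565, -0.07]
wrist_force: [0.8, 0.3, 0.9]
grip_width: 0.0418
```

Run:
```python
from h import *
c=cap('wrist','w14');goal(.4504,-.0435,.029,-.087)
im=cv2.cvtColor(c['image'],cv2.COLOR_RGB2BGR)
```

```text
dp [0.4522, 0.495, -0.0758] rot [-0.0001, 0.002, 0.0005] clock 15.95 F [ 0.25  0.53 -0.75] w 0.042 pos [ 0.4541 -0.1034  0.0833] tilt [ 0.003  -0.0011 -1.    ] yaw -0.0871
```

View pics/w14.png

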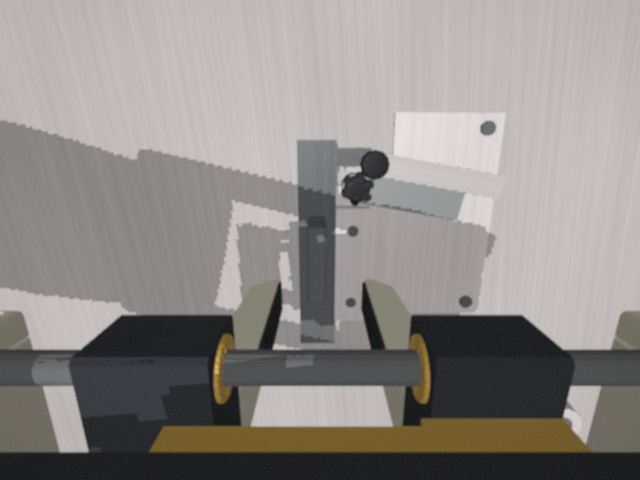

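Run:
```python
from h import *
c=load('w14');print(ray(c,[(375,164),(374.5,163.5)],.038))
im=cv2.cvtColor(c['image'],cv2.COLOR_RGB2BGR)
cv2.imwrite('pics/w14c.png',cv2.resize(im[130:300,290:570],None,fx=2.8,fy=2.8,interpolation=cv2.INTER_CUBIC))
goal(.4932,-.0425,.075,-.087)
```

```text
[[ 0.49187744 -0.04213665  0.038     ]
 [ 0.49159016 -0.04181587  0.038     ]]
dp [0.07, 0.534, 0.2799] rot [-0.0001, 0.002, 0.0005] clock 15.95 F [ 0.25  0.53 -0.75] w 0.042 pos [ 0.4541 -0.1034  0.0833] tilt [ 0.003  -0.0011 -1.    ] yaw -0.0871
```

View pics/w14c.png

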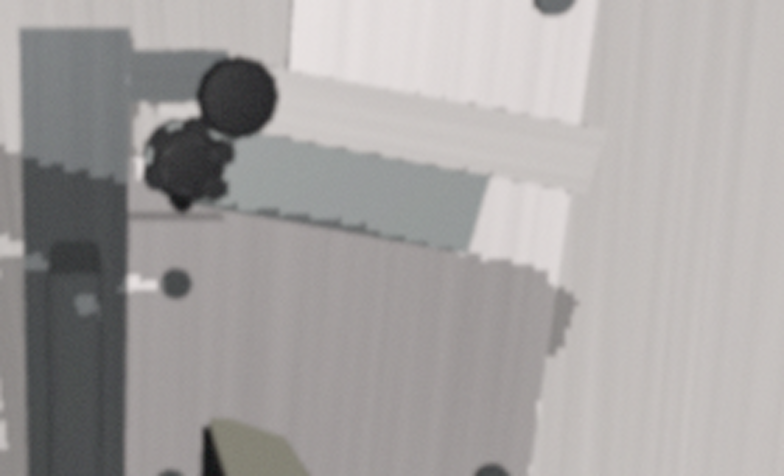

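Emit:
apply_moves(plan=[{"dp":[0,0.2,0.1],"rotation":[0,0,0]},{"dp":[0,0.45,0.2],"rotation":[0,0,0]},{"dp":[0,0.535,0.28],"rotation":[0,0.002,0]},{"dp":[0.15,0.535,0.28],"rotation":[0,0.002,0]},{"dp":[0.3,0.535,0.28],"rotation":[0,0.002,0]},{"dp":[0.3,0.535,0.28],"rotation":[0,0.002,0]}], jaw=-1)

```text
clock: 16.55
tool_pos: [0.4893, -0.0416, 0.0426]
ee_rot: [0.069, 1.579, -0.067]
wrist_force: [-0.8, 0.0, -0.4]
grip_width: 0.0015
```

Run:
```python
from h import *
c=cap('wrist','w15');goal(.493,-.0423,.038,-.087)
```

```text
dp [0.0505, -0.0018, 0.0236] rot [0.0002, -0.0048, -0.0001] clock 16.6 F [-0.38  0.2   0.04] w 0.0006 pos [ 0.4902 -0.0418  0.0441] tilt [-7.4e-03  8.0e-04 -1.0e+00] yaw -0.0868
```

View pics/w15.png

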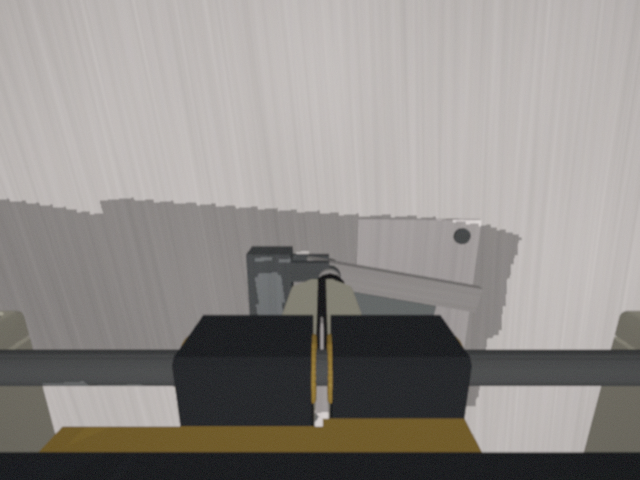

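Emit:
apply_moves(plan=[{"dp":[0,0,0.022],"rotation":[0,-0.005,0]},{"dp":[0,0,0.022],"rotation":[0,-0.005,0]},{"dp":[0.03,0,0.022],"rotation":[0,-0.005,0]},{"dp":[0.05,0,0.022],"rotation":[0,-0.005,0]},{"dp":[0.07,0,0.022],"rotation":[0,-0.005,0]}])

```text
clock: 17.1
tool_pos: [0.4948, -0.0422, 0.0377]
ee_rot: [0.068, 1.564, -0.069]
wrist_force: [0.1, 0.1, 4.1]
grip_width: 0.0007
```

Emit:
apply_moves(plan=[{"dp":[0.01,0,0],"rotation":[0,0,0]},{"dp":[0.02,0,0],"rotation":[0,0,0]},{"dp":[0.03,0,0],"rotation":[0,0,0]},{"dp":[0.04,0,0],"rotation":[0,0,0]}])

```text
clock: 17.5
tool_pos: [0.4948, -0.0422, 0.0328]
ee_rot: [0.068, 1.565, -0.069]
wrist_force: [-0.8, -0.9, 4.3]
grip_width: 0.0003
```

Emit:
apply_moves(plan=[{"dp":[0.01,0,0],"rotation":[0,0,0]},{"dp":[0.02,0,0],"rotation":[0,0,0]},{"dp":[0.02,0,0],"rotation":[0,0,0]}])

```text
clock: 17.8
tool_pos: [0.4948, -0.0422, 0.0303]
ee_rot: [0.068, 1.565, -0.069]
wrist_force: [0.4, -1.8, 2.5]
grip_width: 0.0003
```

Emit:
apply_moves(plan=[{"dp":[0.008,0,0],"rotation":[0,0,0]},{"dp":[0.008,0,0],"rotation":[0,0,0]}])

```text
clock: 18.0
tool_pos: [0.495, -0.0422, 0.0301]
ee_rot: [0.068, 1.565, -0.069]
wrist_force: [-3.4, -0.4, 10.2]
grip_width: 0.0006
```

Emit:
apply_moves(plan=[{"dp":[0.003,0,0],"rotation":[0,0,0]},{"dp":[0.003,0,0],"rotation":[0,0,0]},{"dp":[0.003,0,0],"rotation":[0,0,0]}])

```text
clock: 18.3
tool_pos: [0.495, -0.0423, 0.0301]
ee_rot: [0.068, 1.565, -0.069]
wrist_force: [-5.0, -0.8, 14.0]
grip_width: 0.0006
```

Emit:
apply_moves(plan=[{"dp":[-0.05,0,-0.005],"rotation":[0,0,0]},{"dp":[-0.15,0,-0.01],"rotation":[0,0,0]},{"dp":[-0.35,0,-0.01],"rotation":[0,0,0]},{"dp":[-0.45,-0.25,-0.2],"rotation":[0,0,0]},{"dp":[-0.45,-0.5,-0.34],"rotation":[0,0,0]},{"dp":[-0.45,-0.5,-0.34],"rotation":[0,0,0]}], jaw=-0.1)

```text
clock: 18.9
tool_pos: [0.4472, -0.1006, 0.0837]
ee_rot: [0.069, 1.565, -0.071]
wrist_force: [0.4, -0.8, -0.2]
grip_width: 0.0408
```

Run:
```python
from h import *
c=cap('wrist','w16');goal(.4524,-.1018,.0835,-.087)
```

```text
dp [0.0002, -0.0161, 0.038] rot [-0.0017, 0.0035, 0.0001] clock 18.95 F [-0.32 -0.95 -0.51] w 0.041 pos [ 0.448  -0.0995  0.0835] tilt [ 5.5e-03 -7.0e-04 -1.0e+00] yaw -0.0896
```

View pics/w16.png

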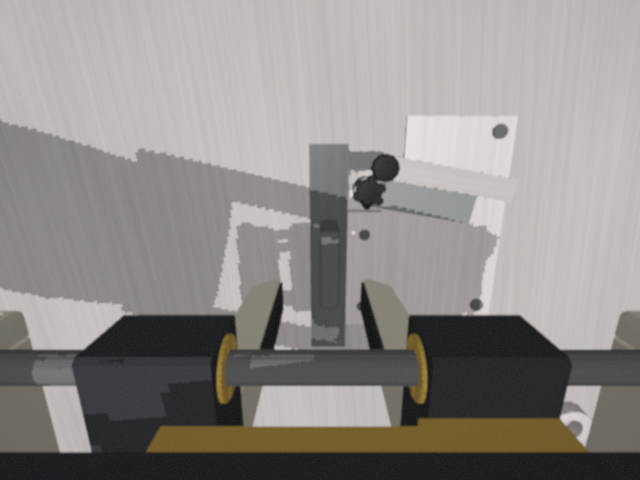

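Emit:
apply_moves(plan=[{"dp":[0,-0.016,0.038],"rotation":[0,0.0035,0]},{"dp":[0.1,-0.016,0.038],"rotation":[0,0.0035,0]},{"dp":[0.25,-0.016,0.038],"rotation":[0,0.0035,0]},{"dp":[0.4,-0.016,0.038],"rotation":[0,0.0035,0]},{"dp":[0.46,-0.016,0.038],"rotation":[0,0.0035,0]},{"dp":[0.46,-0.016,0.038],"rotation":[0,0.0035,0]}])

```text
clock: 19.55
tool_pos: [0.4519, -0.0997, 0.0257]
ee_rot: [0.069, 1.574, -0.067]
wrist_force: [0.2, 1.1, -0.6]
grip_width: 0.0419
```

Run:
```python
from h import *
goal(.4524,-.1018,.0275,-.087)
```

```text
dp [-0.015, -0.0173, 0.0055] rot [0.0005, -0.0028, -0.0006] clock 19.55 F [ 0.22  1.06 -0.58] w 0.0419 pos [ 0.4519 -0.0997  0.0257] tilt [-0.0044  0.0014 -1.    ] yaw -0.0861
```

Emit:
apply_moves(plan=[{"dp":[-0.012,-0.017,0.005],"rotation":[0,-0.0028,0]},{"dp":[-0.012,-0.017,0.005],"rotation":[0,-0.0028,0]}])

```text
clock: 19.75
tool_pos: [0.4546, -0.1031, 0.0302]
ee_rot: [0.068, 1.564, -0.069]
wrist_force: [-0.3, -0.5, -0.3]
grip_width: 0.0418
```

Emit:
apply_moves(plan=[{"dp":[0,0,0],"rotation":[0,0,0]},{"dp":[0,0,0],"rotation":[0,0,0]},{"dp":[0,0,0],"rotation":[0,0,0]},{"dp":[0,0,0],"rotation":[0,0,0]},{"dp":[0,0,0],"rotation":[0,0,0]}], jaw=-1, force=30)

```text
clock: 20.25
tool_pos: [0.4523, -0.1027, 0.0291]
ee_rot: [0.068, 1.569, -0.068]
wrist_force: [-8.2, 0.7, 8.2]
grip_width: 0.0116
```

Run:
```python
from h import *
c=cap('wrist','w17');goal(.4524,-.1018,.0275,-.087)
im=cv2.cvtColor(c['image'],cv2.COLOR_RGB2BGR)
cv2.imwrite('pics/w17c.png',cv2.resize(im[130:300,290:570],None,fx=2.8,fy=2.8,interpolation=cv2.INTER_CUBIC))
```

```text
dp [0.0132, 0.0073, 0.0002] rot [0.0, 0.0004, -0.0] clock 20.3 F [-7.82  0.56  8.03] w 0.0119 pos [ 0.4523 -0.1027  0.0291] tilt [ 7.e-04 -0.e+00 -1.e+00] yaw -0.087
```

View pics/w17c.png

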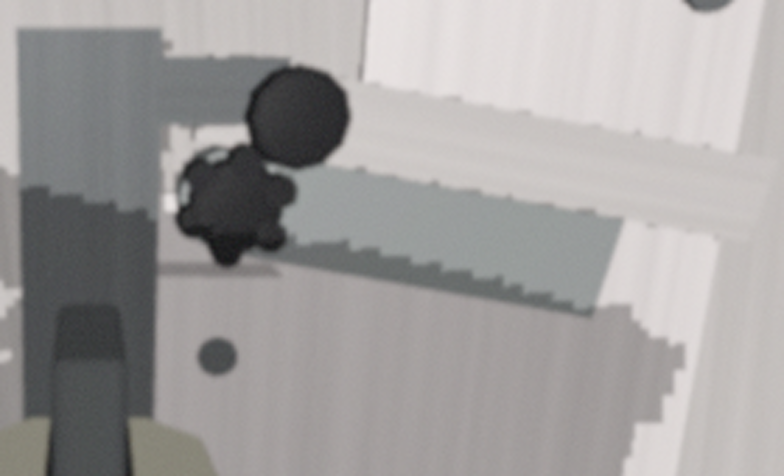

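Emit:
apply_moves(plan=[{"dp":[-0.006,0.0,-0.008],"rotation":[0,0,0]},{"dp":[-0.01,0.03,-0.015],"rotation":[0,0,0]},{"dp":[-0.015,0.08,-0.03],"rotation":[0,0,0]},{"dp":[-0.02,0.16,-0.06],"rotation":[0,0,0]},{"dp":[-0.02,0.25,-0.06],"rotation":[0,0,0]},{"dp":[-0.2,0.3,-0.06],"rotation":[0,0,0]},{"dp":[-0.45,0.3,-0.06],"rotation":[0,0,0]},{"dp":[-0.45,0.3,-0.06],"rotation":[0,0,0]}])

```text
clock: 21.1
tool_pos: [0.4524, -0.066, 0.0871]
ee_rot: [0.066, 1.559, -0.069]
wrist_force: [1.3, 0.1, -2.8]
grip_width: 0.0118
```

Run:
```python
from h import *
c=cap('wrist','w18')
# stop station: S2
S=np.array([.4905,.267]);yaw=-.087
xv=np.array([np.cos(yaw),np.sin(yaw)]);yv=np.array([-xv[1],xv[0]])
t=S-.019*xv+.015*yv-.0034*yv;print('target',t)
goal(*t,.085,yaw)
```

```text
target [0.47257979 0.28020704]
dp [-0.0026, 2.8892, -0.0724] rot [0.0005, 0.0055, 0.0005] clock 21.15 F [ 0.28 -1.2  -2.83] w 0.0117 pos [ 0.4514 -0.066   0.085 ] tilt [ 0.0085 -0.0015 -1.    ] yaw -0.0862
```

View pics/w18.png

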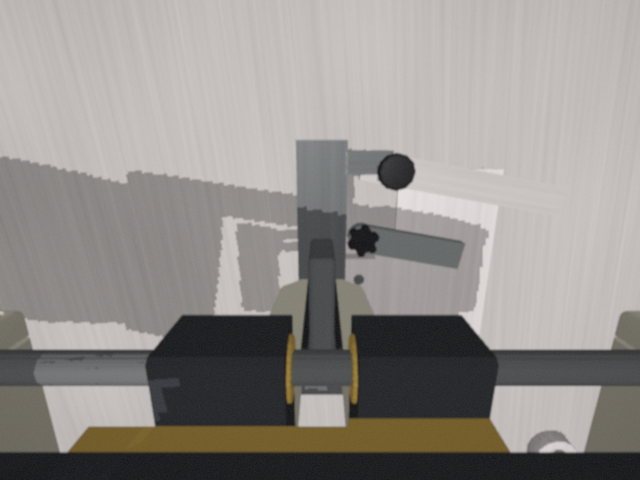

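Run:
```python
from h import *
c=load('w1');P=cloud(c)
m=(P[...,2]>.006)&(P[...,0]<.47)&(P[...,0]>.3)&(P[...,1]>.12)&(P[...,1]<.4)
m[:90]=0
q=P[m];print(len(q),q.min(0),q.max(0));i=q[:,0].argmax();print(q[i])
yaw=-.087;xv=np.array([np.cos(yaw),np.sin(yaw)])
d=(q[:,:2]-[.4905,.267])@xv;print('driver max station x',d.max())
```

```text
2913 [0.30008944 0.20183803 0.00633523] [0.46999992 0.27292393 0.31683039]
[0.46999992 0.20425611 0.31500396]
driver max station x -0.014970711193411064
```

Emit:
apply_moves(plan=[{"dp":[0,0.15,0],"rotation":[0,0.0055,0]},{"dp":[0,0.4,-0.02],"rotation":[0,0.0055,0]},{"dp":[0,0.65,-0.02],"rotation":[0,0.0055,0]},{"dp":[0,0.95,-0.02],"rotation":[0,0.0055,0]}])

```text
clock: 21.55
tool_pos: [0.4558, 0.0484, 0.0812]
ee_rot: [0.069, 1.577, -0.069]
wrist_force: [0.2, -0.3, -3.0]
grip_width: 0.0118
```

Emit:
apply_moves(plan=[{"dp":[0,0.25,0],"rotation":[0,0,0]},{"dp":[0,0.5,-0.02],"rotation":[0,0,0]},{"dp":[0,0.75,-0.02],"rotation":[0,0,0]},{"dp":[0,0.98,-0.02],"rotation":[0,0,0]}])

```text
clock: 21.95
tool_pos: [0.4634, 0.1664, 0.0811]
ee_rot: [0.068, 1.577, -0.068]
wrist_force: [1.1, -0.2, -2.3]
grip_width: 0.0119
```

Emit:
apply_moves(plan=[{"dp":[0,0.25,0],"rotation":[0,0,0]},{"dp":[0,0.5,-0.03],"rotation":[0,0,0]},{"dp":[0,0.75,-0.03],"rotation":[0,0,0]},{"dp":[0,0.98,-0.03],"rotation":[0,0,0]},{"dp":[0,0.98,-0.03],"rotation":[0,0,0]},{"dp":[0,0.98,-0.03],"rotation":[0,0,0]}])

```text
clock: 22.55
tool_pos: [0.4701, 0.2824, 0.0812]
ee_rot: [0.066, 1.577, -0.068]
wrist_force: [-0.2, -0.9, -3.9]
grip_width: 0.012
```

Run:
```python
from h import *
c=cap('wrist','w19')
goal(.473,.285,.085,-.087)
```

```text
dp [-0.0303, 0.0288, 0.0206] rot [0.0004, -0.0046, 0.001] clock 22.6 F [ 0.19 -0.27 -4.02] w 0.0116 pos [0.4702 0.2818 0.0814] tilt [-0.0073 -0.001  -1.    ] yaw -0.0865
```

View pics/w19.png

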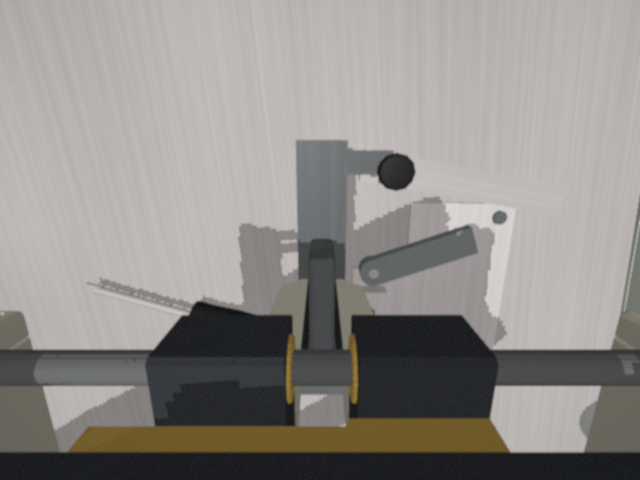

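Run:
```python
from h import *
c=load('w1');P=cloud(c)
m=(P[...,2]>.008)&(P[...,2]<.06)&(P[...,0]<.475)&(P[...,0]>.3)&(P[...,1]>.12)&(P[...,1]<.4)
m[:90]=0;m[260:]=0
q=P[m];print(len(q),q.min(0),q.max(0));print(q[q[:,0].argmax()])
yaw=-.087;xv=np.array([np.cos(yaw),np.sin(yaw)])
d=(q[:,:2]-[.4905,.267])@xv;print('driver max station x',d.max())
c=load('w19');print('pin',ray(c,(374,273.5),.013), 'exp',np.array([.4905,.267])+.014*xv)
```

```text
2364 [0.30008944 0.20444082 0.00839201] [0.44301745 0.27292393 0.0270818 ]
[0.44301745 0.22259676 0.01473167]
driver max station x -0.04343672827979685
pin [[0.50494843 0.2653588  0.013     ]] exp [0.50444705 0.26578354]
```

Emit:
apply_moves(plan=[{"dp":[0.1,0.03,0.005],"rotation":[0,-0.0045,0]},{"dp":[0.25,0.03,0.005],"rotation":[0,-0.0045,0]},{"dp":[0.35,0.03,0.005],"rotation":[0,-0.0045,0]},{"dp":[0.39,0.03,0.005],"rotation":[0,-0.0045,0]},{"dp":[0.39,0.03,0.005],"rotation":[0,-0.0045,0]}])

```text
clock: 23.1
tool_pos: [0.4712, 0.2851, 0.0349]
ee_rot: [0.068, 1.57, -0.07]
wrist_force: [-0.2, 0.1, -3.2]
grip_width: 0.0121
```

Run:
```python
from h import *
c=cap('wrist','w20')
goal(.473,.285,.0295,-.087)
```

```text
dp [0.0537, -0.0034, 0.0097] rot [-0.0004, 0.0009, 0.0003] clock 23.15 F [ 0.74 -1.2  -2.67] w 0.0115 pos [0.4719 0.2855 0.0359] tilt [ 1.4e-03 -5.0e-04 -1.0e+00] yaw -0.0876
```

View pics/w20.png

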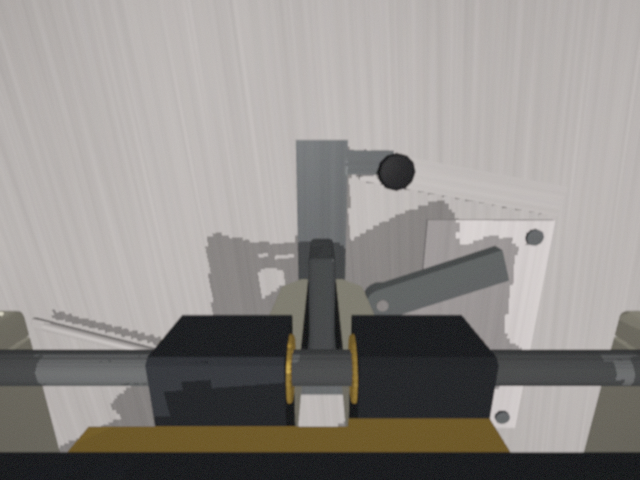

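Emit:
apply_moves(plan=[{"dp":[0.025,0,0],"rotation":[0,0,0]},{"dp":[0.045,0,0],"rotation":[0,0,0]},{"dp":[0.045,0,0],"rotation":[0,0,0]}])

```text
clock: 23.45
tool_pos: [0.4721, 0.2859, 0.0309]
ee_rot: [0.068, 1.568, -0.068]
wrist_force: [0.0, -0.0, -2.5]
grip_width: 0.0118
```

Emit:
apply_moves(plan=[{"dp":[0.008,0,0],"rotation":[0,0,0]},{"dp":[0.008,0,0],"rotation":[0,0,0]}])

```text
clock: 23.65
tool_pos: [0.4721, 0.2859, 0.03]
ee_rot: [0.068, 1.568, -0.068]
wrist_force: [1.0, -0.8, -3.0]
grip_width: 0.0119
```

Emit:
apply_moves(plan=[{"dp":[0.006,0,0],"rotation":[0,0,0]},{"dp":[0.006,0,0],"rotation":[0,0,0]}])

```text
clock: 23.85
tool_pos: [0.472, 0.2859, 0.0292]
ee_rot: [0.068, 1.568, -0.068]
wrist_force: [0.9, 0.6, -3.1]
grip_width: 0.0119
```

Emit:
apply_moves(plan=[{"dp":[0.003,0,0],"rotation":[0,0,0]},{"dp":[0.003,0,0],"rotation":[0,0,0]}])

```text
clock: 24.05
tool_pos: [0.4721, 0.2859, 0.0291]
ee_rot: [0.068, 1.568, -0.068]
wrist_force: [-2.4, -1.6, 0.3]
grip_width: 0.0118
```

Emit:
apply_moves(plan=[{"dp":[-0.003,0,0.015],"rotation":[0,0,0]},{"dp":[-0.003,0,0.03],"rotation":[0,0,0]},{"dp":[-0.003,0,0.045],"rotation":[0,0,0]},{"dp":[-0.003,0,0.045],"rotation":[0,0,0]}])

```text
clock: 24.45
tool_pos: [0.4777, 0.2854, 0.0292]
ee_rot: [0.068, 1.568, -0.069]
wrist_force: [0.6, 0.1, -3.4]
grip_width: 0.0115
```

Emit:
apply_moves(plan=[{"dp":[0,0,0.005],"rotation":[0,0,0]},{"dp":[0,0,0.01],"rotation":[0,0,0]},{"dp":[0,0,0.01],"rotation":[0,0,0]}])

```text
clock: 24.75
tool_pos: [0.4787, 0.2853, 0.0292]
ee_rot: [0.068, 1.568, -0.068]
wrist_force: [-1.0, 0.2, -4.2]
grip_width: 0.0119
```

Emit:
apply_moves(plan=[{"dp":[0,0,0.005],"rotation":[0,0,0]},{"dp":[0,0,0.005],"rotation":[0,0,0]}])

```text
clock: 24.95
tool_pos: [0.4792, 0.2853, 0.0292]
ee_rot: [0.068, 1.568, -0.068]
wrist_force: [-0.5, -0.4, -3.5]
grip_width: 0.0117
```

Emit:
apply_moves(plan=[{"dp":[0,0,0.004],"rotation":[0,0,0]},{"dp":[0,0,0.004],"rotation":[0,0,0]}])

```text
clock: 25.15
tool_pos: [0.4797, 0.2852, 0.0292]
ee_rot: [0.068, 1.568, -0.068]
wrist_force: [-0.1, -0.3, -2.5]
grip_width: 0.0117
```

Emit:
apply_moves(plan=[{"dp":[0,0,0.004],"rotation":[0,0,0]},{"dp":[0,0,0.004],"rotation":[0,0,0]}])

```text
clock: 25.35
tool_pos: [0.4802, 0.2852, 0.0292]
ee_rot: [0.068, 1.568, -0.068]
wrist_force: [0.2, -0.1, -3.4]
grip_width: 0.0118
```

Emit:
apply_moves(plan=[{"dp":[0,0,0.004],"rotation":[0,0,0]},{"dp":[0,0,0.004],"rotation":[0,0,0]}])

```text
clock: 25.55
tool_pos: [0.4805, 0.2852, 0.0292]
ee_rot: [0.068, 1.568, -0.068]
wrist_force: [-0.7, -0.5, -2.9]
grip_width: 0.0116
```

Emit:
apply_moves(plan=[{"dp":[0,0,0.003],"rotation":[0,0,0]},{"dp":[0,0,0.003],"rotation":[0,0,0]}])

```text
clock: 25.75
tool_pos: [0.4807, 0.2852, 0.0292]
ee_rot: [0.068, 1.568, -0.068]
wrist_force: [-2.2, 0.3, -2.6]
grip_width: 0.0117
```

Contact with the edge is starting. A bit more push, then slide.

Emit:
apply_moves(plan=[{"dp":[0,0,0.004],"rotation":[0,0,0]},{"dp":[0,0,0.004],"rotation":[0,0,0]}])

```text
clock: 25.95
tool_pos: [0.4808, 0.2852, 0.0292]
ee_rot: [0.068, 1.569, -0.068]
wrist_force: [-4.6, -0.3, 0.6]
grip_width: 0.0118
```

Emit:
apply_moves(plan=[{"dp":[0,-0.03,0],"rotation":[0,0,0]},{"dp":[0,-0.07,0],"rotation":[0,0,0]},{"dp":[0,-0.11,0],"rotation":[0,0,0]},{"dp":[0,-0.15,0],"rotation":[0,0,0]},{"dp":[0,-0.15,0],"rotation":[0,0,0]}])

```text
clock: 26.45
tool_pos: [0.4791, 0.2672, 0.0291]
ee_rot: [0.069, 1.569, -0.068]
wrist_force: [-5.1, 2.2, -0.1]
grip_width: 0.0117
```

Run:
```python
from h import *
c=cap('wrist','w21')
goal(.473,.285,.0295,-.087)
```

```text
dp [-0.0031, 0.1428, -0.0633] rot [-0.0001, 0.0003, -0.0001] clock 26.5 F [-5.63  1.85  0.85] w 0.0113 pos [0.4791 0.2673 0.0291] tilt [ 5.e-04  1.e-04 -1.e+00] yaw -0.0871
```

View pics/w21.png

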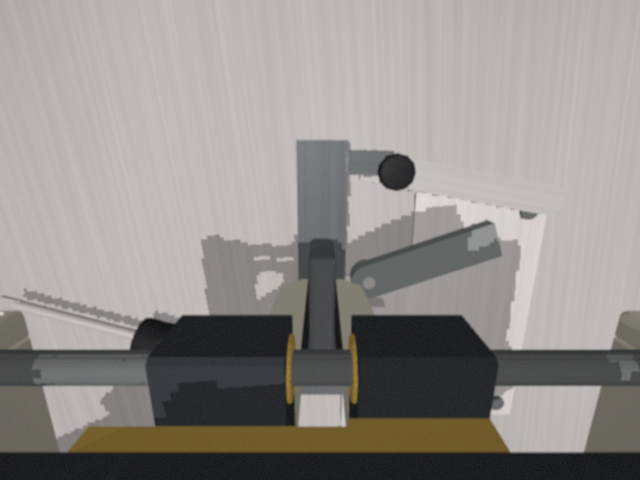

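Emit:
apply_moves(plan=[{"dp":[0,-0.03,0],"rotation":[0,0,0]},{"dp":[0,-0.06,0],"rotation":[0,0,0]},{"dp":[0,-0.09,0],"rotation":[0,0,0]},{"dp":[0,-0.12,0],"rotation":[0,0,0]},{"dp":[0,-0.15,0],"rotation":[0,0,0]},{"dp":[0,-0.15,0],"rotation":[0,0,0]}])

```text
clock: 27.1
tool_pos: [0.4775, 0.2497, 0.0292]
ee_rot: [0.069, 1.569, -0.068]
wrist_force: [-5.3, 3.0, -0.7]
grip_width: 0.0119
```

Emit:
apply_moves(plan=[{"dp":[0,-0.03,0],"rotation":[0,0,0]},{"dp":[0,-0.06,0],"rotation":[0,0,0]},{"dp":[0,-0.09,0],"rotation":[0,0,0]},{"dp":[0,-0.12,0],"rotation":[0,0,0]},{"dp":[0,-0.12,0],"rotation":[0,0,0]}])

```text
clock: 27.6
tool_pos: [0.4762, 0.2354, 0.0292]
ee_rot: [0.069, 1.569, -0.068]
wrist_force: [-5.8, 3.2, 0.8]
grip_width: 0.0116
```

Run:
```python
from h import *
c=cap('wrist','w22')
goal(.473,.285,.0295,-.087)
im=cv2.cvtColor(c['image'],cv2.COLOR_RGB2BGR)
cv2.imwrite('pics/w22c.png',cv2.resize(im[130:300,290:570],None,fx=2.8,fy=2.8,interpolation=cv2.INTER_CUBIC))
```

```text
dp [-0.0025, 0.4096, -0.0623] rot [-0.0, 0.0002, -0.0004] clock 27.65 F [-5.68  2.71  0.34] w 0.0117 pos [0.4762 0.2354 0.0292] tilt [ 4.e-04  7.e-04 -1.e+00] yaw -0.0871
```

View pics/w22c.png

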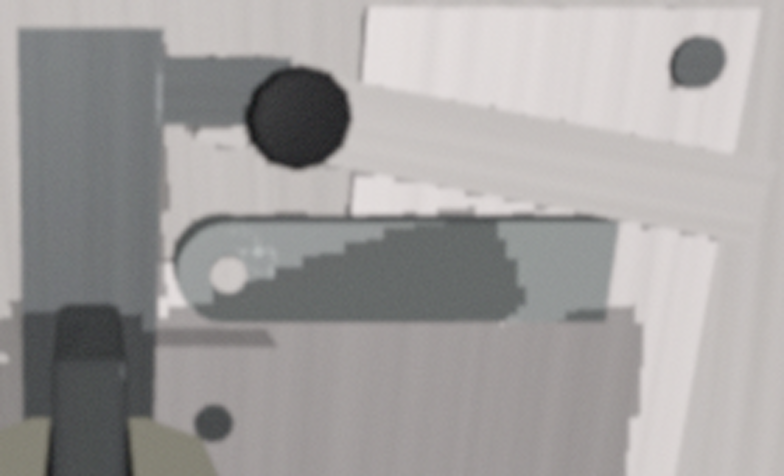

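Emit:
apply_moves(plan=[{"dp":[0,-0.02,0],"rotation":[0,0,0]},{"dp":[0,-0.04,0],"rotation":[0,0,0]},{"dp":[0,-0.06,0],"rotation":[0,0,0]},{"dp":[0,-0.08,0],"rotation":[0,0,0]},{"dp":[0,-0.08,0],"rotation":[0,0,0]}])

```text
clock: 28.15
tool_pos: [0.4753, 0.226, 0.0292]
ee_rot: [0.069, 1.569, -0.067]
wrist_force: [-6.0, 4.6, -0.5]
grip_width: 0.0117
```

Run:
```python
from h import *
c=cap('wrist','w23')
goal(.473,.285,.0295,-.087)
im=cv2.cvtColor(c['image'],cv2.COLOR_RGB2BGR)
cv2.imwrite('pics/w23c.png',cv2.resize(im[130:300,290:570],None,fx=2.8,fy=2.8,interpolation=cv2.INTER_CUBIC))
```

```text
dp [-0.0023, 0.488, -0.062] rot [0.0, 0.0002, -0.0006] clock 28.2 F [-6.48  4.65  0.58] w 0.0116 pos [0.4753 0.226  0.0292] tilt [ 3.e-04  9.e-04 -1.e+00] yaw -0.087
```

View pics/w23c.png

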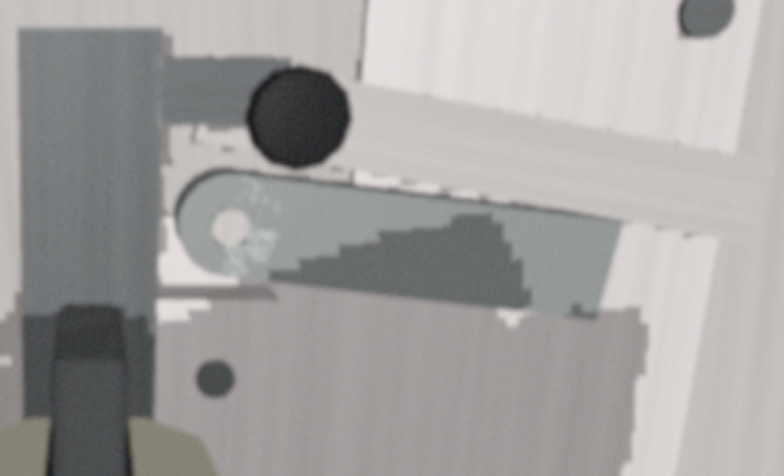

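Emit:
apply_moves(plan=[{"dp":[0,-0.01,0],"rotation":[0,0,0]},{"dp":[0,-0.02,0],"rotation":[0,0,0]},{"dp":[0,-0.03,0],"rotation":[0,0,0]},{"dp":[0,-0.03,0],"rotation":[0,0,0]}])

```text
clock: 28.6
tool_pos: [0.475, 0.2227, 0.0292]
ee_rot: [0.069, 1.569, -0.067]
wrist_force: [-5.7, 5.3, 0.3]
grip_width: 0.0118
```

Emit:
apply_moves(plan=[{"dp":[0,-0.005,0],"rotation":[0,0,0]},{"dp":[0,-0.005,0],"rotation":[0,0,0]}])

```text
clock: 28.8
tool_pos: [0.4749, 0.2222, 0.0292]
ee_rot: [0.069, 1.569, -0.067]
wrist_force: [-6.3, 5.7, 0.7]
grip_width: 0.0111
```

Emit:
apply_moves(plan=[{"dp":[0,-0.005,0],"rotation":[0,0,0]},{"dp":[0,-0.005,0],"rotation":[0,0,0]}])

```text
clock: 29.0
tool_pos: [0.4749, 0.2216, 0.0292]
ee_rot: [0.069, 1.569, -0.067]
wrist_force: [-6.8, 5.7, 0.2]
grip_width: 0.0119
```

Run:
```python
from h import *
c=cap('wrist','w24')
goal(.473,.285,.0295,-.087)
im=cv2.cvtColor(c['image'],cv2.COLOR_RGB2BGR)
cv2.imwrite('pics/w24c.png',cv2.resize(im[130:300,290:570],None,fx=2.8,fy=2.8,interpolation=cv2.INTER_CUBIC))
```

```text
dp [-0.0018, 0.5251, -0.0617] rot [0.0001, 0.0002, -0.0009] clock 29.05 F [-5.75  6.49 -0.27] w 0.0119 pos [0.4749 0.2216 0.0292] tilt [ 4.0e-04  1.4e-03 -1.0e+00] yaw -0.0868
```

View pics/w24c.png

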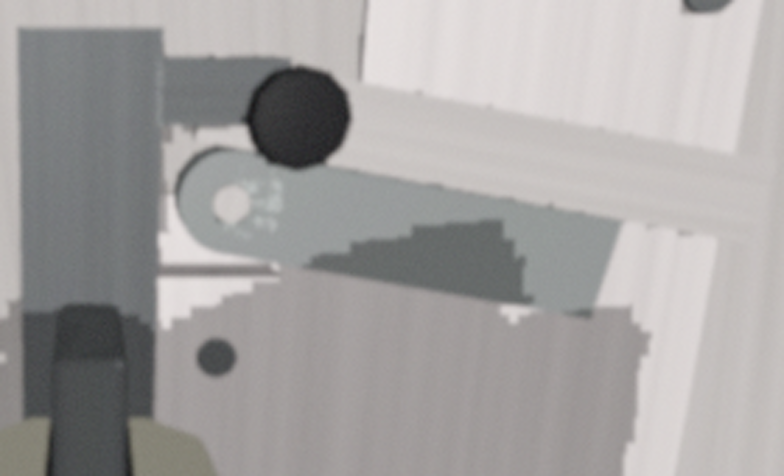

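Emit:
apply_moves(plan=[{"dp":[0,-0.003,0],"rotation":[0,0,0]},{"dp":[0,-0.003,0],"rotation":[0,0,0]}])

```text
clock: 29.25
tool_pos: [0.4749, 0.2213, 0.0292]
ee_rot: [0.069, 1.569, -0.067]
wrist_force: [-5.5, 6.6, 0.2]
grip_width: 0.0116
```

Emit:
apply_moves(plan=[{"dp":[0,-0.003,0],"rotation":[0,0,0]},{"dp":[0,-0.003,0],"rotation":[0,0,0]}])

```text
clock: 29.45
tool_pos: [0.4749, 0.2212, 0.0292]
ee_rot: [0.07, 1.569, -0.067]
wrist_force: [-6.7, 7.2, -1.0]
grip_width: 0.0118
```

```bash
cat > ang.py <<'E'
from h import *
def edge(c,a,b,half,z):
    g=cv2.GaussianBlur(cv2.cvtColor(c['image'],cv2.COLOR_RGB2GRAY).astype(np.float32),(3,3),0)
    a=np.array(a,float)/2.8+[290,130];b=np.array(b,float)/2.8+[290,130]
    n=np.array([-(b-a)[1],(b-a)[0]]);n/=np.linalg.norm(n);t=np.arange(-half,half+.01,.25);out=[]
    for k in np.linspace(0,1,40):
        q=a+k*(b-a)+t[:,None]*n
        v=cv2.remap(g,q[:,0].astype(np.float32)[:,None],q[:,1].astype(np.float32)[:,None],cv2.INTER_LINEAR)[:,0]
        out.append(q[np.abs(np.gradient(v)).argmax()])
    p=ray(c,np.array(out),z)[:,:2].astype(np.float32)
    vx,vy,x0,y0=cv2.fitLine(p,cv2.DIST_HUBER,0,.0005,.001).ravel()
    return round(float(np.arctan2(vy,vx)),4), round(float((((p-[x0,y0])@np.array([vy,-vx])).std())*1e3),2)
E
python3 - <<'E'
from ang import *
c=cap('wrist','w25')
goal(.473,.285,.0295,-.087)
im=cv2.cvtColor(c['image'],cv2.COLOR_RGB2BGR)
cv2.imwrite('pics/w25c.png',cv2.resize(im[130:300,290:570],None,fx=2.8,fy=2.8,interpolation=cv2.INTER_CUBIC))
for n in('w17','w24','w25'):
    c=load(n);print(n,'blade up',edge(c,(380,87),(730,152),3,.012),'arm low',edge(c,(320,268) if n!='w17' else (320,267),(570,313),3,.013),'blade/arm line',edge(c,(370,168),(600,213),3,.013),'arm end',)
E
```

```text
dp [-0.0012, 0.5277, -0.0618] rot [0.0001, 0.0003, -0.0013] clock 29.5 F [-5.32  7.31 -1.25] w 0.0118 pos [0.4749 0.2213 0.0292] tilt [ 6.e-04  2.e-03 -1.e+00] yaw -0.0868
w17 blade up (-0.2707, 0.3) arm low (-0.266, 0.15) blade/arm line (-0.2619, 0.23) arm end
w24 blade up (-0.2684, 0.21) arm low (-0.263, 0.19) blade/arm line (-0.268, 0.16) arm end
w25 blade up (-0.2677, 0.17) arm low (-0.2697, 0.31) blade/arm line (-0.2683, 0.23) arm end
```

View pics/w25c.png

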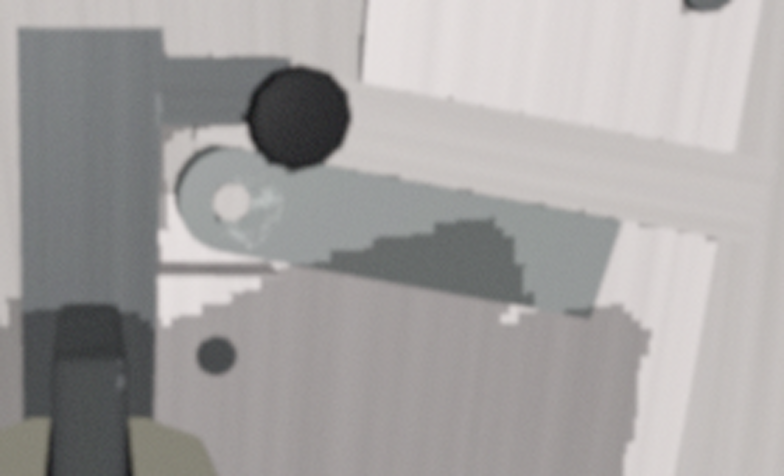

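Emit:
apply_moves(plan=[{"dp":[0,-0.003,0],"rotation":[0,0,0]},{"dp":[0,-0.003,0],"rotation":[0,0,0]},{"dp":[0,-0.003,0],"rotation":[0,0,0]}])

```text
clock: 29.8
tool_pos: [0.4749, 0.2212, 0.0292]
ee_rot: [0.07, 1.569, -0.066]
wrist_force: [-3.5, 8.8, -1.7]
grip_width: 0.0114
```

Emit:
apply_moves(plan=[{"dp":[0,-0.003,0],"rotation":[0,0,0]},{"dp":[0,-0.003,0],"rotation":[0,0,0]},{"dp":[0,-0.003,0],"rotation":[0,0,0]}])

```text
clock: 30.1
tool_pos: [0.4749, 0.2211, 0.0292]
ee_rot: [0.071, 1.569, -0.066]
wrist_force: [-4.4, 10.9, -2.5]
grip_width: 0.0117
```

Run:
```python
from ang import *
c=cap('wrist','w26')
goal(.473,.285,.0295,-.087)
for n in('w25','w26'):
    c=load(n);print(n,'blade up',edge(c,(380,87),(730,152),3,.012),'arm low',edge(c,(340,268),(570,310),3,.013),'blade/arm line',edge(c,(370,168),(600,213),3,.013))
```

```text
dp [-0.0004, 0.5287, -0.0619] rot [0.0002, 0.0004, -0.002] clock 30.15 F [-5.47 11.31 -1.77] w 0.012 pos [0.4749 0.2211 0.0293] tilt [ 9.e-04  3.e-03 -1.e+00] yaw -0.0867
w25 blade up (-0.2677, 0.17) arm low (-0.2707, 0.18) blade/arm line (-0.2683, 0.23)
w26 blade up (-0.2692, 0.23) arm low (-0.2735, 0.16) blade/arm line (-0.2643, 0.19)
```

Emit:
apply_moves(plan=[{"dp":[0.002,0.005,-0.002],"rotation":[0,0,0]},{"dp":[0.003,0.01,-0.003],"rotation":[0,0,0]},{"dp":[0.003,0.01,-0.003],"rotation":[0,0,0]}])

```text
clock: 30.45
tool_pos: [0.4749, 0.2212, 0.0292]
ee_rot: [0.069, 1.569, -0.067]
wrist_force: [-6.6, 4.0, 2.0]
grip_width: 0.012
```

Emit:
apply_moves(plan=[{"dp":[0,0,0],"rotation":[0,0,0]},{"dp":[0,0,0],"rotation":[0,0,0]},{"dp":[0,0,0],"rotation":[0,0,0]}], jaw=-0.5)

```text
clock: 30.75
tool_pos: [0.4762, 0.2203, 0.0294]
ee_rot: [0.068, 1.566, -0.068]
wrist_force: [0.5, -1.2, -0.4]
grip_width: 0.0224
```

Emit:
apply_moves(plan=[{"dp":[-0.05,0,0],"rotation":[0,0,0]},{"dp":[-0.15,0,0],"rotation":[0,0,0]},{"dp":[-0.35,0,0],"rotation":[0,0,0]},{"dp":[-0.6,0,0],"rotation":[0,0,0]},{"dp":[-0.8,0,0],"rotation":[0,0,0]},{"dp":[-0.8,0,0],"rotation":[0,0,0]}])

```text
clock: 31.35
tool_pos: [0.4784, 0.2214, 0.1305]
ee_rot: [0.071, 1.56, -0.066]
wrist_force: [0.3, -0.3, 0.6]
grip_width: 0.0235
```

Run:
```python
from ang import *
c=cap('wrist','w27');cap('top','top1')
goal(.473,.285,.0295,-.087)
```

```text
dp [0.8056, 0.5321, -0.0755] rot [-0.0, 0.0028, -0.0006] clock 31.45 F [ 0.18  0.2  -0.29] w 0.0231 pos [0.476  0.2205 0.1262] tilt [ 4.4e-03  6.0e-04 -1.0e+00] yaw -0.087
```

View pics/w27.png

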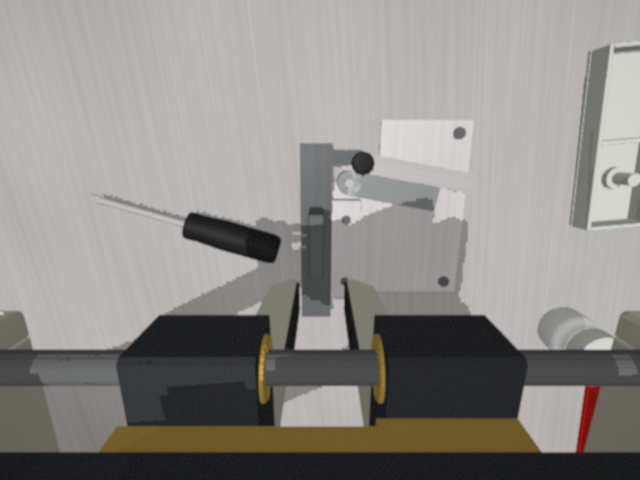

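View pics/top1.png

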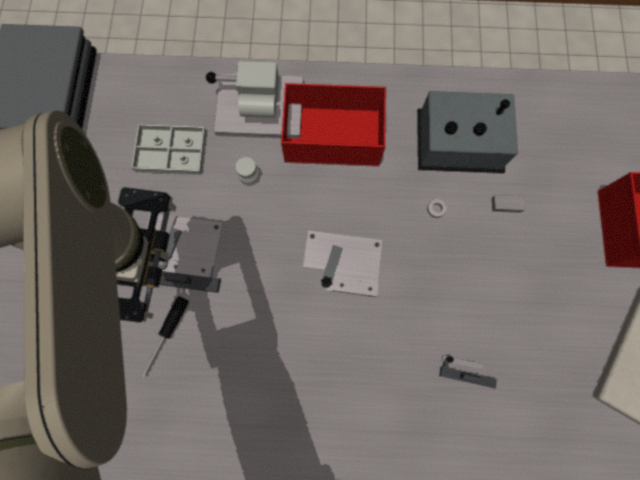

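Run:
```python
from ang import *
c=load('w27');P=cloud(c)
print('cap z',np.median(P[158:166,358:367,2]),'stock z',np.median(P[150:200,308:326,2]),'table',np.median(P[100:300,60:80,2]))
im=cv2.cvtColor(c['image'],cv2.COLOR_RGB2BGR)
cv2.imwrite('pics/w27c.png',cv2.resize(im[110:310,280:490],None,fx=2.9,fy=2.9,interpolation=cv2.INTER_CUBIC))
q=ray(c,[(363,162)],.030)[0,:2];S=np.array([.4905,.267]);yaw=-.087;xv=np.array([np.cos(yaw),np.sin(yaw)]);yv=np.array([-xv[1],xv[0]])
print('lock in station',((q-S)@xv).round(4),((q-S)@yv).round(4),'expect ~.023(+.0016), .016-.019')
```

```text
cap z 0.02855521006121481 stock z 0.016853734821032584 table -0.0007979268144792662
lock in station 0.0229 0.0171 expect ~.023(+.0016), .016-.019
```

View pics/w27c.png

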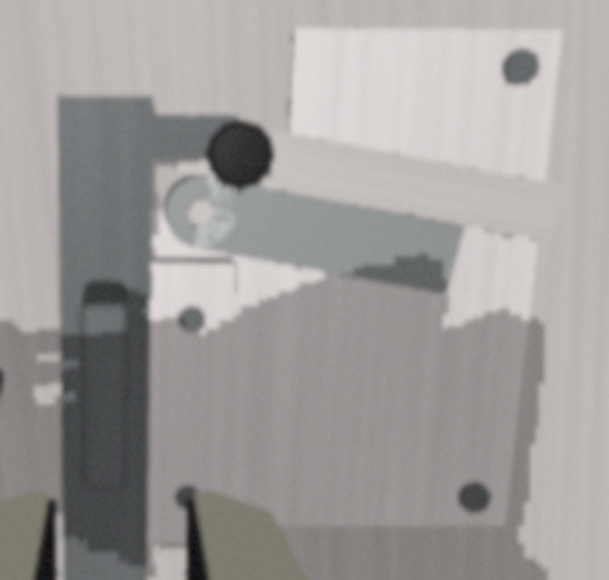

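All the measurements match the required pose: the cap is down, the stock lies flat on the edge, and the blade is flush with the arm. The gripper is well clear, so I'm handing in.

```bash
python3 -c "
from plant import hand_in;print(hand_in())"
```

```text
the job is handed in; nothing more can be done
None
```

The sample arm's angle is copied to the other station. The job was handed in at about 31.5 s of the 72 s allowed; `hand_in()` gives no verdict, so this rests on my own checks.

**What I did**
- **Sample station:** I gripped the large bevel by its fin and set its stock on the edge with about 6 N. I slid it along until the blade was flush: travel stopped and the pushing force rose from about 10 to 14 N.
- **Locking:** I released the bevel and pressed the cap to its hard stop. The fingertip was at z 30 mm with 10–14 N.
- **Other station:** I carried the locked bevel over, set its stock on the edge with about 5–6 N, and pushed the arm round until travel stopped, at about 11 N. Then I released the bevel and lifted clear.

**Last checks**
- **Angles:** I measured the arms against the held bevel at each station. The sample arm's edge read -0.266 rad and the set arm's between -0.264 and -0.274 rad. Blade and arm agreed within about 0.005 rad, against a limit of 0.035 rad.
- **Lock cap:** it reads 28.6 mm high, with depth reading about 1 mm low, so it is fully down.
- **Position:** the cap sits at (22.9, 17.1) mm in the station's frame, against an expected 23 and 16–19 mm.
- **Bystanders:** in the before and after top views they look unmoved, and the sample arm shows no visible shift.

**Disagreement:** by touch, each station's edge lay about 1.5 mm farther from the robot than the camera said. That is within the 2 mm calibration error, and I relied on the contact force instead.

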